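# Hang the bench shelf and put the cases and tape away

### The job

Clear the bench: first hang the loose aluminium shelf on the blue slotted uprights, hooking both its tabs into the upper pair of slots, level with the red spring catch and pushing it down until it is fully home and the catch springs out over its back edge. Then stack all the hardware cases that are there squarely in one column on the blue rectangle of the shelf, their long sides along the rectangle's, lids up, and slide the tape roll up off its spindle and lay it flat on the yellow disc, centred. Do not disturb the screwdriver, the wooden block or the reddish offcut.

Things in the scene. Friction and masses are not known exactly. Their poses are not given: they have to be found in the camera images.
- rack: two fixed blue slotted steel uprights, 190 mm tall, centred at y -90 and +90 mm, 36 mm wide, 5 mm thick (x 0 to 5 mm), on feet behind them. Origin on the bench midway between them, in the plane of their front faces; x is the way the tabs go in (away from the robot), y left, z up. Each has slots at z 66 to 98 and 126 to 158 mm; the UPPER pair is to be used.
- slot_left (a point): centre of the left upright's upper slot, in the front face: rack frame x 0, y 90, z 142 mm. Slot 16 mm wide, 32 mm high; axes as the rack's.
- slot_right (a point): the same for the right upright: rack frame x 0, y -90, z 142 mm.
- shelf_home (a point): where the shelf's origin comes when it is fully home: rack frame x -65, y 0, z 60 mm, the shelf's axes then parallel to the rack's. It has about 1.5 mm of play in the slots, so it hangs up to 2 mm low and 0.04 rad nose-down.
- catch (a joint): red spring catch (m) on the cross strip between the uprights, 36 mm wide, z 152 to 162 mm, 7 mm proud of the front faces at 0. Grows to at most 0.009 as pushed back (rack +x), spring 1.3 to 3.5 N. The shelf's flange pushes it in as the tabs enter; with the shelf fully down the flange's top is 2 mm below it and it springs out to 0, locking the shelf.
- shelf: loose aluminium shelf, 0.45 kg, upright on the bench. Origin at the centre of its floor's underside; floor x -65 to 65, y -115 to 115 mm, 5 mm thick; rims 5 mm above the floor at front and sides. Back flange x 60 to 65, full width, to z 90 mm. Orange centre fin y -5 to 5, x -40 to 60, to z 60 mm: grip it from above. Two hooked tabs behind the flange.
- tab_left (a point): left hooked tab, at shelf frame x 65, y 90, z 71 mm (middle of the neck, on the flange's back). 10 mm wide; neck x 65 to 72, z 66 to 76 mm; lug pointing down x 72 to 79, z 50 to 76 mm. The lug passes the slot while the shelf is 16 to 22 mm above home; pushed down from there it hooks behind the upright. Friction may hold it up: push.
- tab_right (a point): right hooked tab, the same at shelf frame x 65, y -90, z 71 mm.
- shelf_grip (a point): point in the fin close above the shelf's centre of mass (shelf frame x 5, y 0, z 40 mm): grip here with the fingers closing along the shelf's y.
- case_pad (a point): centre of the blue rectangle on the shelf's floor, 90 mm (shelf x) by 56 mm (shelf y), at shelf frame x -5, y 72, z 5 mm; axes as the shelf's. The stack stands here.
- roll_pad (a point): centre of the yellow disc (70 mm across) on the shelf's floor, at shelf frame x -5, y -72, z 5 mm; axes as the shelf's. Two low guide ribs, 6 mm above the floor, stand beside it towards the flange (x 33 to 36) and the fin (y -30 to -27 mm) and keep the roll clear of both; a knocked roll can slide forwards.
- case_a: a closed hardware case, 90 mm long (its x) by 56 mm wide (its y) by 36 mm high, about 0.12 kg, yellow body under a grey lid with a yellow panel on top; origin at the centre of its underside, z up. May be absent (None).
- case_b: a closed hardware case, 90 mm long (its x) by 56 mm wide (its y) by 36 mm high, about 0.12 kg, green body under a grey lid with a green panel on top; origin at the centre of its underside, z up. May be absent (None).
- case_c: a closed hardware case, 90 mm long (its x) by 56 mm wide (its y) by 36 mm high, about 0.12 kg, red body under a grey lid with a red panel on top; origin at the centre of its underside, z up. May be absent (None).
- case_d: a closed hardware case, 90 mm long (its x) by 56 mm wide (its y) by 36 mm high, about 0.12 kg, blue body under a grey lid with a blue panel on top; origin at the centre of its underside, z up. May be absent (None).
- roll: cream tape roll, 66 mm across, hole 33 mm, 30 mm high, 0.09 kg, lying flat on the spindle's base at the start; origin at the centre of its underside, z along its axis.
- spindle: fixed upright steel spindle, 25 mm thick with a tapered tip, on a round wooden base 90 mm across and 12 mm high; top of the spindle 75 mm over the bench. Origin on the bench, on the axis.
- screwdriver: screwdriver with yellow handle, 200 mm long, lying along its x; bystander.
- wood_block: wooden block 160 x 60 x 35 mm; bystander.
- offcut: reddish plastic offcut 180 x 70 x 12 mm; bystander.

How it is judged (in metres and radians):
On the way:
1. the shelf hangs in the upper slots, fully down, with the catch out over its flange (x of shelf in the frame of rack between -0.07 and -0.061 m and y of shelf in the frame of rack between -0.006 and 0.006 m and z of shelf in the frame of rack between 0.056 and 0.063 m and angle between the x axis of shelf and the x axis of rack, either way round below 0.06 rad and angle between shelf's own z axis and vertical below 0.06 rad and value of joint catch below 0.003 m), for 0.2 s.
At the end, for the whole second after the job is handed in: Shelf locked home (within 4 mm, 0.06 rad; catch under 3 mm); every case present within 12 mm of the blue rectangle's centre from above, long axis within 0.14 rad of the shelf's x, upright; roll flat on the shelf floor within 14 mm of the yellow disc's centre; all at rest (all of step 1 and horizontal distance between each of case_a, case_b, case_c, case_d and case_pad below 0.012 m and angle between the x axis of each of case_a, case_b, case_c, case_d and the x axis of shelf, either way round below 0.14 rad and angle between each of case_a, case_b, case_c, case_d, roll's own z axis and vertical below 0.09 rad and z of each of case_a, case_b, case_c, case_d in the frame of case_pad above -0.005 m and linear speed of each of case_a, case_b, case_c, case_d, roll below 0.02 m/s and horizontal distance between roll and roll_pad below 0.014 m and z of roll in the frame of roll_pad between -0.004 and 0.005 m); the robot touches nothing.
It fails at once if the screwdriver is pushed more than 25 mm (distance of screwdriver from where it was at the start of the episode above 0.025 m).
It fails at once if the wood block is pushed more than 25 mm (distance of wood_block from where it was at the start of the episode above 0.025 m).
It fails at once if the offcut is pushed more than 25 mm (distance of offcut from where it was at the start of the episode above 0.025 m).
Of case_a, case_b, case_c, case_d only 3 to 4 are there at a start; the rules pass over those that are not, and their reading is None.
At some moment in a run one of roll may be knocked a few centimetres aside while the robot is not near it.
It also fails if it takes over 210 s, if anything falls off the work surface, if the arm or the gripper's body presses on something with over 40 N, if the wrist force passes 120 N, or if a joint passes its speed limit or range.

### The arm

A 6-joint arm with a two-finger parallel gripper is mounted at the origin on the work surface. World frame = base frame: x ahead of the robot, y to its left, z up, the work surface at z = 0. Lengths are in m, angles in degrees, forces in N, time in s.
With the tool pointing down it reaches from about 0.3 to 0.95 m from the base axis. Payload 3.1 kg.
Tool frame: the origin (TCP) lies between the finger pads; the fingertips stand 19 mm ahead of it and the grasp point (between the pads) is the TCP (env.tips_ahead is the distance from the TCP to the fingertips, in m); z points along the fingers, y is the line along which they close (so a half turn about z gives the same grasp; the last joint's range is limited). The gripper opens to 85 mm and grips with 20 to 120 N. Pads are 22 mm wide; open, the fingers measure 114 mm over their backs; the gripper's body (76 mm by 85 mm) begins 54 mm behind the grasp point. The pads swing forward as they close: fully open they stand 13 mm farther back than shut.
Start: joints at [-73.379, 17.653, 93.61, -0, 68.738, -3.994], TCP at [0.22, -0.585, 0.25] pointing down, gripper open.
Joint ranges: [-175.34, 175.34], [-45.06, 112.39], [2.9, 150.54], [-68.45, 248.45], [3.09, 151.38], [-168.51, 168.51]. Speed limits (degrees/s): [159.86, 159.86, 180, 180, 180, 180].

### API

Orientations are given as a 3x3 rotation matrix whose columns are the frame's x, y, z axes.
In Python, from station import env gives the robot as it stands.
- The arm moves only by the shell command python3 steer.py 'ROWS' [OPENING] [FORCE]. ROWS is one flat JSON list of numbers that holds 1 to 20 rows one after another, with no inner brackets; each row has 4 numbers: dx, dy, dz in m, then a turn about the tool's z in degrees; each row is the pose to reach, as a shift and turn from the pose commanded when the command began, along the tool's axes at that moment; what a row does not reach only later rows make up. A row lasts 1/10 s, in which the tool goes at most 0.05 m and 8.59 degrees, less where a joint would pass 70% of its speed; a pose out of reach is approached as far as the arm can. OPENING is the finger opening in m, set as the command begins (- or left out keeps the last). The fingers move at their own pace and stop on an object; FORCE is the grip in N (left out, the last holds). Time passes only in rows, so rows that do not move let the fingers close. It prints the time, the measured TCP pose, the force, the opening and the grip force at its end. Input that does not fit is refused with a message, and nothing moves.
- env.observe(): the state, without advancing time (a new reading comes with each control period).
- env.snapshot(name): name is "scene" or "top" or "wrist"; returns a dict with "image" (384x512x3 uint8, blue, green, red), "K" (3x3 intrinsics, pixels), "xyz" and "attitude" of the camera in the world. Camera axes: x right, y down, z forward; pixel columns grow to the right and rows downward; lengths in m; the calibration is good to about 2 mm. A picture is of the moment at which its call begins. There is no depth.
- env.sign_off(): hands the job in; it is judged then, once.
The state is a dict: "time": time; "joint_positions": joint angles; "joint_vel": joint speeds; "tau": joint torques, N m; "eef_pos": TCP position; "eef_rot": TCP orientation; "contact_force": force on the tool from outside, world axes, zero at the start; "wrist_torque": the same for the moment, N m; "width": finger opening in m; "grip_force": force on a finger pad.
Only numpy, scipy, OpenCV 4.12 (cv2) and the standard library are available. Lean on these libraries where they do the work, as an engineer would, in place of code of your own. Each camera call takes 0.05 s, during which the arm holds its last target. There are 200 camera calls.

## Working session

There is one attempt and no reset: what is moved stays moved. The work goes in short steps, Python scripts to look and compute and a shell command to move; the robot and the scene stay as the last step left them, time stands still between calls to the robot, and variables do not carry over. Pictures are saved under pics/ and viewed, at most 14 in all, crops included, and the job is handed in when it is done.

```bash
ls; mkdir -p pics; python3 - <<'E'
from station import env
import cv2
o=env.observe();print(o)
for n in("scene","top","wrist"):
    s=env.snapshot(n);cv2.imwrite(f"pics/{n}0.png",s["image"]);print(n,s["K"],s["xyz"],s["attitude"])
E
```

```text
pics
station.py
steer.py
{'time': 0.0, 'joint_positions': array([-7.33798863e+01,  1.77057708e+01,  9.36908751e+01,  3.18812007e-03,
        6.87388401e+01, -3.99362259e+00]), 'joint_vel': array([-0.01313593, -0.06621325, -0.03432808, -0.01956744,  0.0483887 ,
        0.0048253 ]), 'tau': array([ 2.29703328e-04, -4.15254986e+01, -2.76662815e+01, -7.53906284e-05,
        1.02583205e-02, -4.12435185e-06]), 'eef_pos': array([ 0.21980043, -0.58422277,  0.24902203]), 'eef_rot': array([[ 9.35982350e-01,  3.52046372e-01, -6.26665677e-04],
       [ 3.52046863e-01, -9.35979596e-01,  2.28071486e-03],
       [ 2.16371105e-04, -2.35532454e-03, -9.99997203e-01]]), 'contact_force': array([-0.557376  ,  0.63495184,  0.49268367]), 'wrist_torque': array([ 0.00925931, -0.02838783, -0.09910161]), 'grip_force': 0.0, 'width': 0.08549790672378853}
scene [[392.62222651   0.         254.90227714]
 [  0.         392.62222651 190.75992762]
 [  0.           0.           1.        ]] [ 1.11145519 -0.53518693  1.03104646] [[ 0.63672752  0.60890208 -0.47309229]
 [ 0.77093437 -0.49041899  0.4063858 ]
 [ 0.01543571 -0.62348013 -0.78168681]]
top [[476.7950802    0.         248.6344042 ]
 [  0.         476.7950802  190.28388745]
 [  0.           0.           1.        ]] [ 0.30661604 -0.04829089  1.51562136] [[-2.62134999e-02 -9.83729522e-01  1.77733172e-01]
 [-9.99655954e-01  2.56342927e-02 -5.55479223e-03]
 [ 9.08348962e-04 -1.77817634e-01 -9.84063039e-01]]
wrist [[342.09090224   0.         255.46583364]
 [  0.         342.09090224 187.76182413]
 [  0.           0.           1.        ]] [ 0.2893764  -0.55726009  0.37279812] [[ 0.3519132  -0.89406243 -0.27714522]
 [-0.93603097 -0.33669278 -0.10239143]
 [-0.00176846  0.29544941 -0.95535675]]
```
```bash
python3 - <<'E'
import cv2
for n in("scene","top"):
    i=cv2.imread(f"pics/{n}0.png");cv2.imwrite(f"pics/{n}0b.png",cv2.resize(i,(800,600),interpolation=cv2.INTER_CUBIC))
E
```

View pics/scene0b.png

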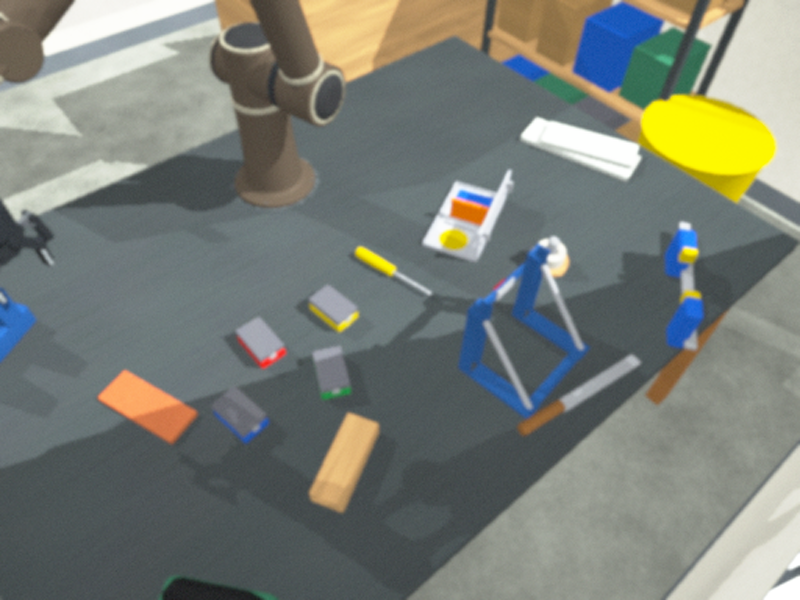

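View pics/top0b.png

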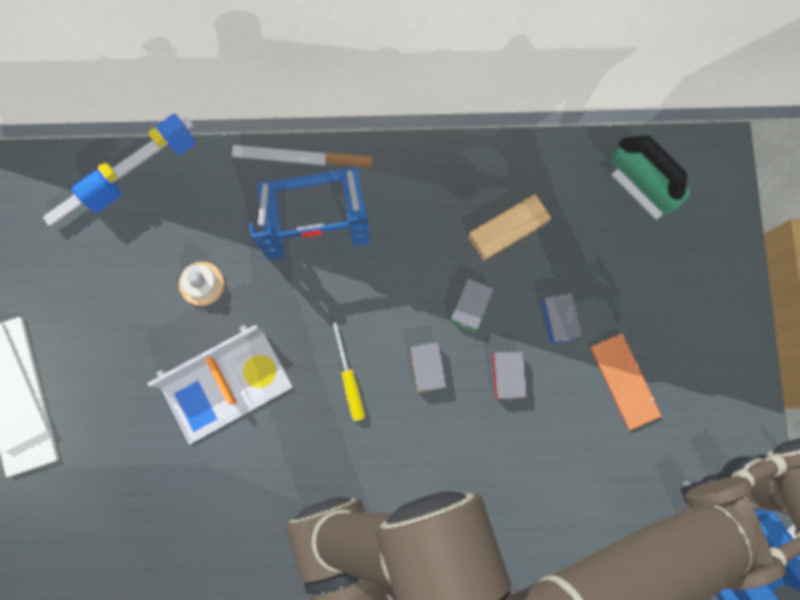

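The pictures show four cases present (yellow, green, red, blue). In the top view (800 px) the shelf is at about (225,385), the catch at (312,234), the roll on its spindle at (201,284), and the cases at (428,367), (472,304), (509,375) and (561,317). Next, rough positions.

```bash
cat > h.py <<'E'
import numpy as np, cv2
from scipy.optimize import least_squares
def ray(s,uv):
    d=np.linalg.inv(s["K"])@[uv[0],uv[1],1.]; return np.array(s["xyz"]),np.array(s["attitude"])@d
def onz(s,uv,z):
    o,d=ray(s,uv); return o+d*(z-o[2])/d[2]
def tri(obs):
    A=0;b=0
    for s,uv in obs:
        o,d=ray(s,uv); d=d/np.linalg.norm(d); P=np.eye(3)-np.outer(d,d); A=A+P; b=b+P@o
    return np.linalg.solve(A,b)
def proj(s,P):
    p=(np.atleast_2d(P)-s["xyz"])@np.array(s["attitude"]); q=p@np.array(s["K"]).T; return q[:,:2]/q[:,2:]
def Rz(a): return np.array([[np.cos(a),-np.sin(a),0],[np.sin(a),np.cos(a),0],[0,0,1]])
def fit(views,x0,z=None):
    """views: list of (snap, model pts Nx3, pixels Nx2); solve x,y,yaw(,z)"""
    def f(p):
        R=Rz(p[2]); t=np.array([p[0],p[1],p[3] if z is None else z])
        return np.concatenate([(proj(s,np.array(m)@R.T+t)-px).ravel() for s,m,px in views])
    r=least_squares(f,x0 if z is None else x0[:3],loss="soft_l1"); return r.x,r.fun
def tip(o): return o["eef_pos"],np.degrees(np.arctan2(o["eef_rot"][1,0],o["eef_rot"][0,0]))
def delta(o,target):  # tool-axis shift to world target
    return o["eef_rot"].T@(np.array(target)-o["eef_pos"])
E
python3 - <<'E'
from h import *; from station import env
t=env.snapshot("top");s=env.snapshot("scene")
k=512/800
T=lambda u,v,z:onz(t,(u*k,v*k),z).round(3)
print("bluepad",T(196,407,.005),"disc",T(260,371,.005),"fin",T(209,360,.06),T(233,403,.06),"flange",T(150,383,.09),T(257,328,.09),"front",T(193,443,.01),T(292,388,.01))
for n,a,b in(("blue",(196,407),(470,200)),("disc",(260,371),(453,239)),("catch",(312,234),(500,286)),("roll",(201,284),(553,248)),
 ("yellow",(428,366),(333,303)),("green",(473,303),(330,365)),("red",(509,374),(262,339)),("bluec",(562,317),(241,408)),("upL",(265,230),(542,248)),("upR",(355,215),(478,308))):
    print(n,tri([(t,np.array(a)*k),(s,np.array(b)*k)]).round(3))
E
```

```text
bluepad [0.366 0.335 0.005] disc [0.435 0.207 0.005] fin [0.454 0.298 0.06 ] [0.37 0.25 0.06] flange [0.41  0.402 0.09 ] [0.511 0.199 0.09 ] front [0.295 0.338 0.01 ] [0.399 0.142 0.01 ]
blue [0.365 0.333 0.006]
disc [0.435 0.208 0.006]
catch [0.678 0.085 0.155]
roll [0.615 0.327 0.044]
yellow [ 0.434 -0.131  0.035]
green [ 0.557 -0.225  0.043]
red [ 0.415 -0.291  0.028]
bluec [ 0.525 -0.403  0.035]
upL [0.681 0.173 0.201]
upR [0.703 0.001 0.183]
```

```bash
python3 - <<'E'
from h import *; from station import env
o=env.observe();print(delta(o,[.33,-.3,.35]).round(3),delta(o,[.42,.24,.36]).round(3))
E
```

```text
[ 0.203 -0.228 -0.1  ] [ 0.478 -0.702 -0.11 ]
```

```bash
python3 steer.py '[0.04,-0.02,-0.01,0,0.08,-0.04,-0.03,0,0.12,-0.06,-0.04,0,0.16,-0.08,-0.05,0,0.2,-0.1,-0.06,0,0.24,-0.11,-0.07,0,0.28,-0.13,-0.08,0,0.32,-0.15,-0.09,0,0.36,-0.17,-0.1,0,0.36,-0.17,-0.1,0,0.36,-0.17,-0.1,0,0.36,-0.17,-0.1,0]' 0.085
python3 - <<'E'
from h import *; from station import env; import pickle
s=env.snapshot("wrist");pickle.dump(s,open("w1.pkl","wb"))
cv2.imwrite("pics/w1.png",cv2.resize(s["image"],(800,600),interpolation=cv2.INTER_CUBIC))
E
```

```text
time: 1.45
eef_pos: [0.4963, -0.2996, 0.3497]
eef_rot: [[0.936, 0.352, -0.001], [0.352, -0.936, 0.0], [-0.001, -0.001, -1.0]]
contact_force: [0.6, 0.2, 0.1]
width: 0.0854
grip_force: 0.0
```

View pics/w1.png

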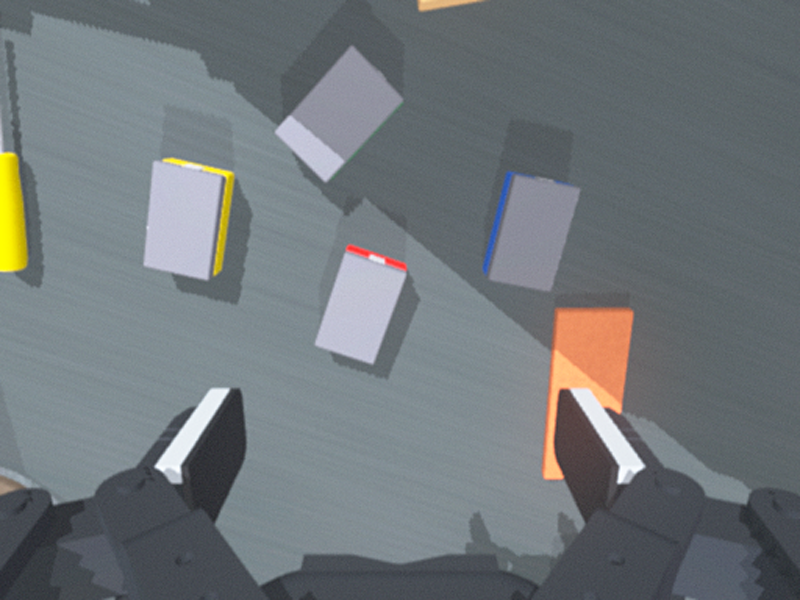

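The four lids show clearly: yellow about (186,220), green (340,114), red (361,307), blue (533,231). The block and screwdriver are at the edges, and the offcut is at (590,390). Now I'll fit the lid rectangles.

```bash
python3 - <<'E'
from h import *; import pickle
from station import env
s=pickle.load(open("w1.pkl","rb"));k=.64
C=dict(yellow=[(155,161),(228,173),(211,280),(144,266)],green=[(352,46),(403,99),(327,181),(276,131)],red=[(348,251),(406,269),(375,363),(316,345)],blue=[(511,174),(580,187),(551,291),(490,273)])
t=env.snapshot("top");TC=dict(yellow=(428,366),green=(473,303),red=(509,374),blue=(562,317))
for n,c in C.items():
    c=np.array(c)*k; P=np.array([onz(s,p,.036) for p in c]); e=sorted((np.linalg.norm(P[i]-P[(i+1)%4]),i) for i in range(4))
    L=[e[3],e[2]];v=0
    for l,i in L:
        w=P[i]-P[(i+1)%4]; w=w*np.sign(w[0]); v=v+w
    print(n,"ctr",P.mean(0).round(4),"edges",[round(x[0],3) for x in e],"yaw",np.degrees(np.arctan2(v[1],v[0])).round(1),"tri",tri([(s,c.mean(0)),(t,np.array(TC[n])*k)]).round(3))
E
```

```text
yellow ctr [ 0.4345 -0.1329  0.036 ] edges [np.float64(0.057), np.float64(0.058), np.float64(0.089), np.float64(0.092)] yaw 6.5 tri [ 0.434 -0.131  0.031]
green ctr [ 0.5577 -0.2254  0.036 ] edges [np.float64(0.053), np.float64(0.054), np.float64(0.086), np.float64(0.087)] yaw -24.2 tri [ 0.558 -0.226  0.037]
red ctr [ 0.4145 -0.2938  0.036 ] edges [np.float64(0.051), np.float64(0.055), np.float64(0.09), np.float64(0.091)] yaw 1.9 tri [ 0.414 -0.293  0.029]
blue ctr [ 0.5268 -0.405   0.036 ] edges [np.float64(0.055), np.float64(0.057), np.float64(0.083), np.float64(0.089)] yaw 11.0 tri [ 0.527 -0.408  0.023]
```

```bash
python3 steer.py '[0.012,-0.04,0,0,0.024,-0.08,0,0,0.036,-0.12,0,0,0.048,-0.16,0,0,0.06,-0.2,0,-1,0.072,-0.24,0,-2,0.084,-0.28,0,-3,0.096,-0.32,0,-4,0.108,-0.36,0,-5,0.12,-0.4,0,-6,0.132,-0.44,0,-7,0.144,-0.48,0,-8,0.15,-0.5,0,-8.4,0.15,-0.5,0,-8.4,0.15,-0.5,0,-8.4]'
python3 - <<'E'
from h import *; from station import env; import pickle
s=env.snapshot("wrist");pickle.dump(s,open("w2.pkl","wb"))
cv2.imwrite("pics/w2.png",cv2.resize(s["image"],(800,600),interpolation=cv2.INTER_CUBIC))
E
```

```text
time: 3.05
eef_pos: [0.4615, 0.2206, 0.3498]
eef_rot: [[0.875, 0.485, -0.001], [0.485, -0.875, -0.001], [-0.001, 0.001, -1.0]]
contact_force: [0.1, 0.1, 0.6]
width: 0.0851
grip_force: 0.0
```

View pics/w2.png

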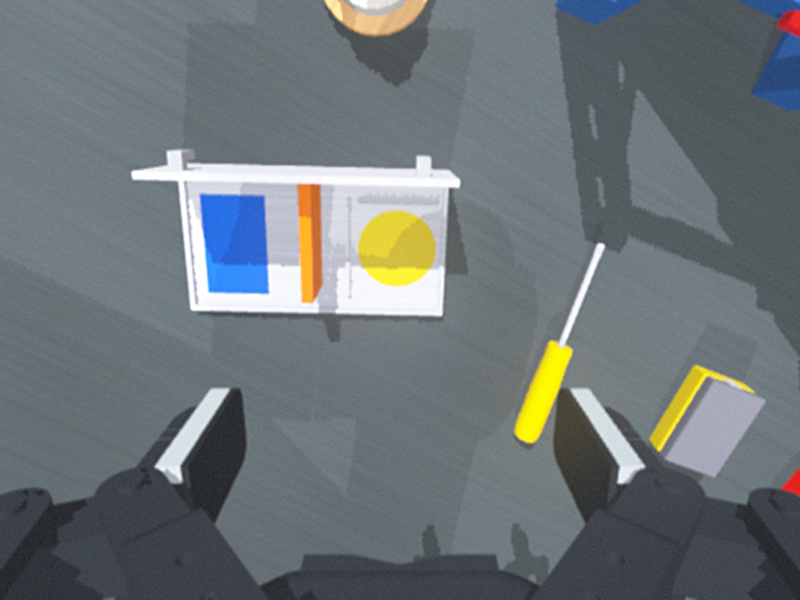

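Here the shelf is clear: blue pad corners at (200,195) to (270,293), disc centre (398,248), fin from (309,185) to (307,302), flange ends (134,178) and (459,185).

```bash
python3 - <<'E'
from h import *; import pickle
from station import env
s=pickle.load(open("w2.pkl","rb"));k=.64
m=np.array([[40,100,5],[40,44,5],[-50,44,5],[-50,100,5],[-5,-72,5],[60,115,90],[60,-115,90],[-65,115,10],[-65,-115,10]])/1e3
px=np.array([(200,195),(264,196),(270,293),(208,292),(398,248),(134,179),(459,186),(193,312),(442,317)])*k
t=env.snapshot("top")
mt=np.array([[-5,72,5],[-5,-72,5]])/1e3;pt=np.array([(196,407),(260,371)])*k
for v in([(s,m,px)],[(s,m,px),(t,mt,pt)]):
  for z in(None,0.):
    p,r=fit(v,[.405,.273,.5,0.],z);print(p.round(4),np.degrees(p[2]).round(2),r.round(1))
x=p;R=Rz(x[2]);g=R@[.005,0,.04]+[x[0],x[1],0];print("grip",g)
o=env.observe();print(tip(o),delta(o,g).round(4),delta(o,g+[0,0,.08]).round(4))
E
```

```text
[ 0.4056  0.2748  0.485  -0.0009] 27.79 [ 0.1 -0.5  0.4 -0.3 -0.   0.8  0.6  0.7 -0.6  0.6 -0.3  0.3  0.1  0.2
 -0.6 -1.3  0.3 -1.4]
[0.4058 0.2747 0.4849] 27.78 [-0.  -0.5  0.4 -0.3 -0.   0.9  0.5  0.8 -0.5  0.6 -0.5  0.3  0.4  0.2
 -0.7 -1.2  0.4 -1.3]
[ 0.4056  0.2748  0.4851 -0.0011] 27.8 [ 0.1 -0.5  0.5 -0.3  0.   0.8  0.6  0.7 -0.6  0.6 -0.2  0.4  0.1  0.2
 -0.5 -1.3  0.3 -1.4 -0.2 -0.5 -0.5  0. ]
[0.4058 0.2747 0.485 ] 27.79 [-0.  -0.5  0.4 -0.3 -0.   1.   0.5  0.9 -0.5  0.7 -0.5  0.4  0.4  0.2
 -0.7 -1.1  0.5 -1.2 -0.3 -0.6 -0.5 -0. ]
grip [0.41020131 0.27702048 0.04      ]
(array([0.46172354, 0.22004805, 0.35005475]), np.float64(28.893110478507413)) [-0.0174 -0.075   0.31  ] [-0.0174 -0.0749  0.23  ]
```

```bash
python3 steer.py '[0.025,0.04,0,6,0.05,0.08,0,12,0.075,0.12,0,18,0.084,0.138,0,24,0.084,0.138,0,24,0.084,0.138,0,24,0.084,0.138,0,24]'
python3 - <<'E'
from h import *; from station import env; import pickle
s=env.snapshot("wrist");pickle.dump(s,open("w3.pkl","wb"))
cv2.imwrite("pics/w3.png",cv2.resize(s["image"],(800,600),interpolation=cv2.INTER_CUBIC))
E
```

```text
time: 3.85
eef_pos: [0.6009, 0.1416, 0.3503]
eef_rot: [[0.996, 0.088, -0.001], [0.088, -0.996, 0.0], [-0.001, -0.0, -1.0]]
contact_force: [0.5, -0.2, -0.2]
width: 0.0848
grip_force: 0.0
```

View pics/w3.png

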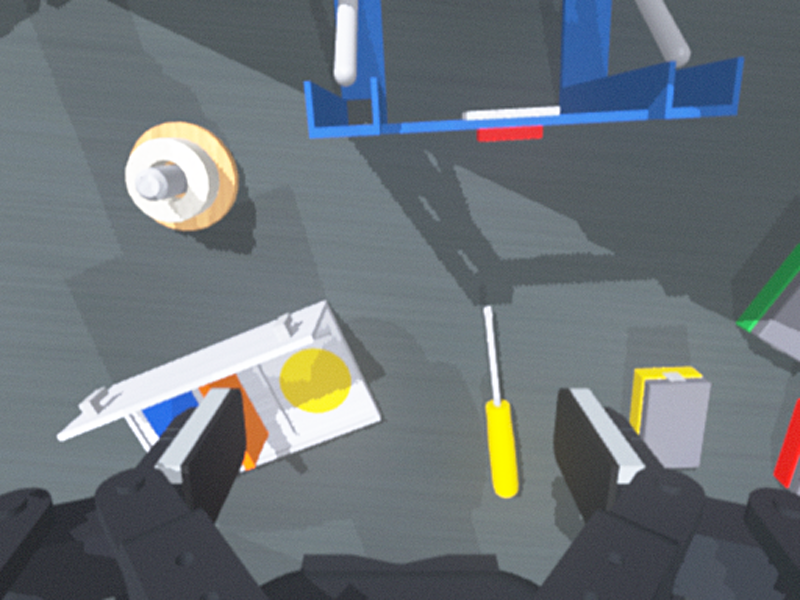

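The rack is seen from above: front edge of its top from about (309,137) to (738,114), catch (511,134), roll/spindle (170,180). I'll zoom in on the rack.

```bash
python3 - <<'E'
from h import *; import pickle
s=pickle.load(open("w3.pkl","rb"));c=s["image"][30:105,185:485]
cv2.imwrite("pics/w3c.png",cv2.resize(c,(795,199),interpolation=cv2.INTER_CUBIC))
c1=cv2.resize(s["image"][40:100,185:265],(800,600),interpolation=cv2.INTER_CUBIC)
c2=cv2.resize(s["image"][30:90,400:480],(800,600),interpolation=cv2.INTER_CUBIC)
cv2.imwrite("pics/w3d.png",cv2.resize(np.vstack([c1,c2]),(400,600)))
E
```

```text
(no output)
```

View pics/w3d.png

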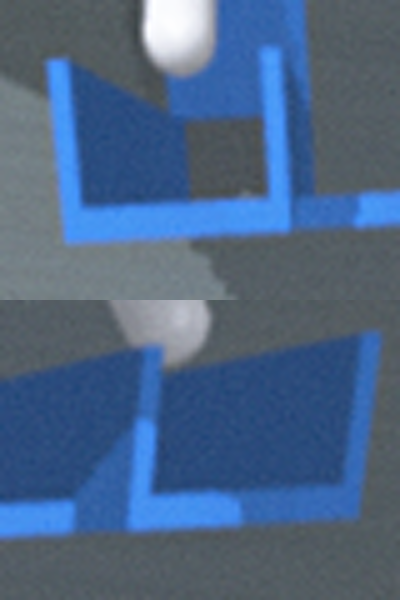

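```bash
python3 - <<'E'
from h import *; import pickle
from station import env
s=pickle.load(open("w3.pkl","rb"));t=env.snapshot("top")
m=np.array([[0,108,190],[0,72,190],[0,-72,190],[0,-108,190]])/1e3
px=np.array([(197.6,88.2),(242.6,85.4),(425.6,75.6),(471.0,73.2)])
for z in(None,0.):
    p,r=fit([(s,m,px)],[.685,.09,.08,0.],z);print(p.round(4),np.degrees(p[2]).round(2),r.round(1))
print("in top",(proj(t,m@Rz(p[2]).T+[p[0],p[1],0])).round(1).tolist())
k=.64
print("catch front top", tri([(s,np.array((511,140))*k),(t,np.array((312,237))*k)]))
print("roll",onz(s,np.array((171,180))*k,.042),"spindle",onz(s,np.array((150,183))*k,.075))
cv2.imwrite("pics/t1.png",cv2.resize(t["image"][95:175,150:250],(800,640),interpolation=cv2.INTER_CUBIC)[:600])
E
```

```text
[6.812e-01 8.740e-02 1.401e-01 3.000e-04] 8.03 [-0.  -0.2  0.1  0.2 -0.4  0.   0.3 -0.1]
[0.6813 0.0874 0.1401] 8.03 [ 0.1 -0.2  0.2  0.2 -0.5  0.   0.1 -0.1]
in top [[160.3, 151.3], [172.8, 149.3], [222.4, 141.3], [234.7, 139.3]]
catch front top [0.67310348 0.08459048 0.15214144]
roll [0.61952588 0.32585672 0.042     ] spindle [0.62023453 0.32777477 0.075     ]
```

View pics/t1.png

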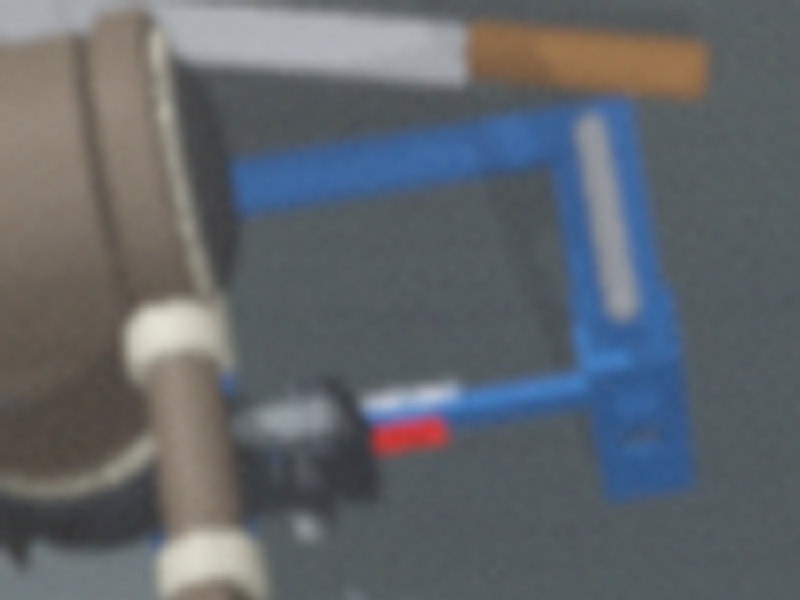

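The crop shows the right upright with its foot corners at (605,500) and (695,488), and the catch at (410,437). The arm hides the left one. I'll check the foot corners against the fit.

```bash
python3 - <<'E'
from h import *; import pickle
from station import env
t=env.snapshot("top")
R=Rz(.1401);o=np.array([.6813,.0874,0])
print(proj(t,np.array([[0,-.072,0],[0,-.108,0],[-.007,.018,.152],[-.007,-.018,.152]])@R.T+o))
ob=env.observe();g=np.array([.4102,.2770,.04]);print(tip(ob),delta(ob,g+[0,0,.08]))
E
```

```text
[[225.44839787 157.47107741]
 [236.31170318 155.70392682]
 [193.25619308 151.99320373]
 [205.32984167 150.03747646]]
(array([0.60102062, 0.14235457, 0.35066623]), np.float64(5.104045454938962)) [-0.17814193 -0.15104761  0.23064883]
```

```bash
python3 steer.py '[-0.025,-0.02,0.03,-3,-0.05,-0.04,0.06,-6,-0.075,-0.06,0.09,-9,-0.1,-0.08,0.12,-12,-0.125,-0.1,0.15,-15,-0.15,-0.125,0.18,-18,-0.17,-0.145,0.21,-21,-0.178,-0.151,0.23,-22.7,-0.178,-0.151,0.23,-22.7,-0.178,-0.151,0.23,-22.7,-0.178,-0.151,0.23,-22.7]' 0.06 60
python3 - <<'E'
from h import *; from station import env
ob=env.observe();g=np.array([.4102,.2770,.04]);print(tip(ob),delta(ob,g),delta(ob,g)[:2])
E
```

```text
time: 5.1
eef_pos: [0.4132, 0.2772, 0.1221]
eef_rot: [[0.885, 0.465, 0.004], [0.465, -0.885, 0.002], [0.004, 0.0, -1.0]]
contact_force: [0.5, -0.1, 0.6]
width: 0.0602
grip_force: 0.0
(array([0.41322774, 0.27723281, 0.12211664]), np.float64(27.690037272192782)) [-0.00311587 -0.00121317  0.08210471] [-0.00311587 -0.00121317]
```

```bash
python3 steer.py '[0,0,0.025,0,0,0,0.05,0,0,0,0.07,0,0,0,0.078,0,0,0,0.078,0,0,0,0.078,0]' && python3 steer.py '[0,0,0,0,0,0,0,0,0,0,0,0,0,0,0,0,0,0,0,0,0,0,0,0]' 0 80
```

```text
time: 5.7
eef_pos: [0.4128, 0.277, 0.0435]
eef_rot: [[0.886, 0.464, 0.002], [0.464, -0.886, 0.001], [0.002, -0.0, -1.0]]
contact_force: [-0.4, 0.0, -0.0]
width: 0.06
grip_force: 0.0
time: 6.3
eef_pos: [0.4118, 0.277, 0.0431]
eef_rot: [[0.885, 0.465, 0.001], [0.465, -0.885, 0.001], [0.001, -0.0, -1.0]]
contact_force: [-0.7, 0.2, 5.5]
width: 0.009
grip_force: 79.0
```

```bash
python3 steer.py '[0,0,-0.01,0,0,0,-0.03,0,0,0,-0.055,0,0,0,-0.08,0,0.0,0.02,-0.08,1,0.005,0.05,-0.08,3,0.01,0.08,-0.08,6,0.02,0.11,-0.08,9,0.03,0.14,-0.08,12,0.04,0.17,-0.08,14,0.045,0.2,-0.08,16,0.05,0.23,-0.08,18,0.055,0.25,-0.08,19,0.0575,0.26,-0.08,19.7,0.0575,0.26,-0.08,19.7,0.0575,0.26,-0.08,19.7,0.0575,0.26,-0.08,19.7]'
python3 - <<'E'
from h import *; from station import env; import pickle
ob=env.observe();print(tip(ob),ob["eef_rot"][2].round(4),ob["contact_force"],ob["wrist_torque"])
R=Rz(np.radians(8.03));print("tcp in rack",R.T@(ob["eef_pos"]-[.6813,.0874,0]))
s=env.snapshot("wrist");pickle.dump(s,open("w4.pkl","wb"))
cv2.imwrite("pics/w4.png",cv2.resize(s["image"],(800,600),interpolation=cv2.INTER_CUBIC))
E
```

```text
time: 8.0
eef_pos: [0.5819, 0.0742, 0.1219]
eef_rot: [[0.99, 0.141, -0.002], [0.141, -0.99, 0.0], [-0.002, -0.001, -1.0]]
contact_force: [1.0, -0.3, -4.8]
width: 0.009
grip_force: 78.3
(array([0.5818893 , 0.07422616, 0.12186298]), np.float64(8.088019643402182)) [-1.8e-03 -6.0e-04 -1.0e+00] [ 0.95314272 -0.27839708 -4.76223121] [-0.02269821  0.00232311 -0.00853391]
tcp in rack [-0.10027626  0.00084217  0.12186298]
```

View pics/w4.png

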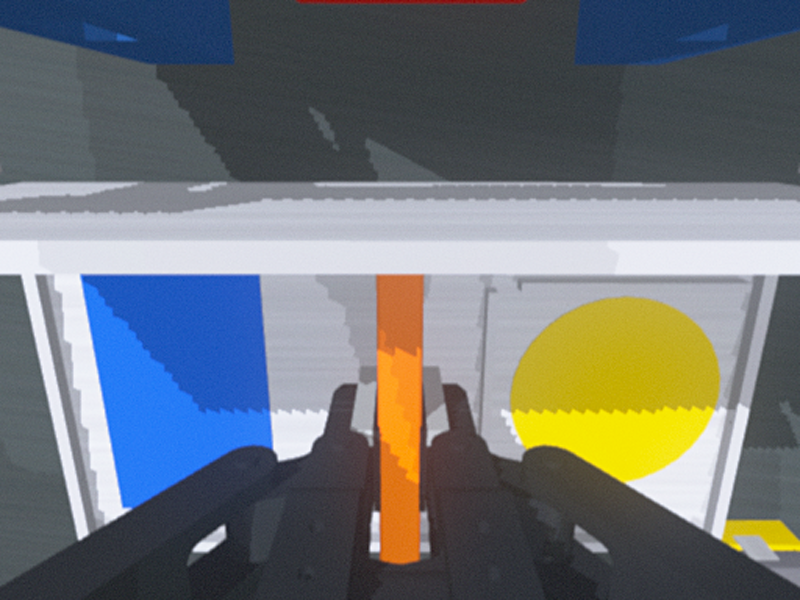

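The shelf hangs level in the hand. Through the camera the upright foot corners are at (233,63) and (575,63), the catch spans x 297 to 527, and the fin is at x 400. I'll measure the lateral offset from these.

```bash
python3 - <<'E'
from h import *; import pickle
from station import env
s=pickle.load(open("w4.pkl","rb"));k=.64;ob=env.observe()
f=lambda u,v,z:(ob["eef_rot"].T@(onz(s,(u*k,v*k),z)-ob["eef_pos"])).round(4)
print("feet",f(233,63,0),f(575,63,0));print("catch",f(297,2,.152),f(527,2,.152))
print("fin top",f(377,275,.139),f(423,275,.139),f(380,560,.139),f(421,560,.139))
print("flange",f(0,273,.169),f(799,274,.169),"pad",f(82,276,.084),f(261,276,.084),"disc",f(615,388,.084))
E
```

```text
feet [ 0.1006 -0.0713  0.1219] [0.1005 0.0737 0.1218]
catch [ 0.0931 -0.0168 -0.0301] [ 0.0931  0.0192 -0.0302]
fin top [ 0.0453 -0.0054 -0.0171] [ 0.0453  0.0041 -0.0171] [-0.0275 -0.0056 -0.017 ] [-0.0275  0.0045 -0.017 ]
flange [ 0.0538 -0.0599 -0.0471] [ 0.0536  0.0583 -0.0471] pad [ 0.03   -0.1001  0.038 ] [ 0.03   -0.0441  0.038 ] disc [-0.0089  0.0714  0.038 ]
```

```bash
python3 steer.py '[0.005,0.0017,0,0,0.01,0.0017,0,0,0.015,0.0017,0,0,0.02,0.0017,0,0,0.025,0.0017,0,0,0.03,0.0017,0,0,0.034,0.0017,0,0,0.037,0.0017,0,0,0.039,0.0017,0,0,0.039,0.0017,0,0,0.039,0.0017,0,0]'
python3 -c "
from h import *; from station import env
ob=env.observe();print(Rz(np.radians(8.03)).T@(ob['eef_pos']-[.6813,.0874,0]),tip(ob),ob['wrist_torque'])"
```

```text
time: 9.15
eef_pos: [0.6215, 0.0768, 0.122]
eef_rot: [[0.99, 0.139, -0.001], [0.139, -0.99, -0.0], [-0.001, 0.0, -1.0]]
contact_force: [-2.7, -1.3, -4.8]
width: 0.0088
grip_force: 78.4
[-0.06074093 -0.00215672  0.12203267] (array([0.6214559 , 0.07677943, 0.12203267]), np.float64(8.012341210160425)) [-0.06974027  0.2841871   0.02262635]
```

```bash
python3 steer.py '[0.001,0,0,0,0.0015,0,0,0,0.002,0,0,0,0.002,0,0,0,0.002,0,0,0]'
python3 -c "
from h import *; from station import env
ob=env.observe();print(Rz(np.radians(8.03)).T@(ob['eef_pos']-[.6813,.0874,0]),ob['wrist_torque'])"
```

```text
time: 9.65
eef_pos: [0.6232, 0.077, 0.122]
eef_rot: [[0.99, 0.14, -0.002], [0.14, -0.99, -0.0], [-0.002, 0.0, -1.0]]
contact_force: [-5.0, -1.3, -4.1]
width: 0.0089
grip_force: 78.5
[-0.05894267 -0.00216949  0.12195771] [-0.17545353  0.5350573   0.09212455]
```

```bash
python3 steer.py '[0,0,0.002,0,0,0,0.004,0,0,0,0.006,0,0,0,0.008,0,0,0,0.01,0,0,0,0.01,0]'
python3 -c "
from h import *; from station import env
ob=env.observe();print(Rz(np.radians(8.03)).T@(ob['eef_pos']-[.6813,.0874,0]),ob['wrist_torque'])"
```

```text
time: 10.25
eef_pos: [0.6232, 0.0773, 0.1123]
eef_rot: [[0.99, 0.139, -0.002], [0.139, -0.99, 0.0], [-0.002, -0.0, -1.0]]
contact_force: [-5.9, -1.0, -2.6]
width: 0.009
grip_force: 78.7
[-0.05892699 -0.00185835  0.11231277] [-0.05561135  0.66178555  0.0705027 ]
```

Hooked and sliding down freely, so I continue to home (TCP z about 0.103).

```bash
python3 steer.py '[0,0,0.002,0,0,0,0.004,0,0,0,0.006,0,0,0,0.008,0,0,0,0.009,0,0,0,0.01,0,0,0,0.011,0,0,0,0.012,0,0,0,0.012,0]'
python3 -c "
from h import *; from station import env;import pickle
ob=env.observe();print(Rz(np.radians(8.03)).T@(ob['eef_pos']-[.6813,.0874,0]),ob['wrist_torque'])
s=env.snapshot('wrist');pickle.dump(s,open('w5.pkl','wb'));s2=env.snapshot('scene')['image'][140:240,270:400]
cv2.imwrite('pics/w5.png',np.vstack([cv2.resize(s['image'][:200],(780,305)),cv2.resize(s2,(780,600))[100:390]]))"
```

```text
time: 11.15
eef_pos: [0.6233, 0.0773, 0.103]
eef_rot: [[0.99, 0.14, -0.003], [0.14, -0.99, -0.0], [-0.002, -0.0, -1.0]]
contact_force: [-11.4, -1.0, 10.4]
width: 0.009
grip_force: 80.8
[-0.058887   -0.00188564  0.10303257] [-0.15748541  1.41157608  0.04671372]
```

View pics/w5.png

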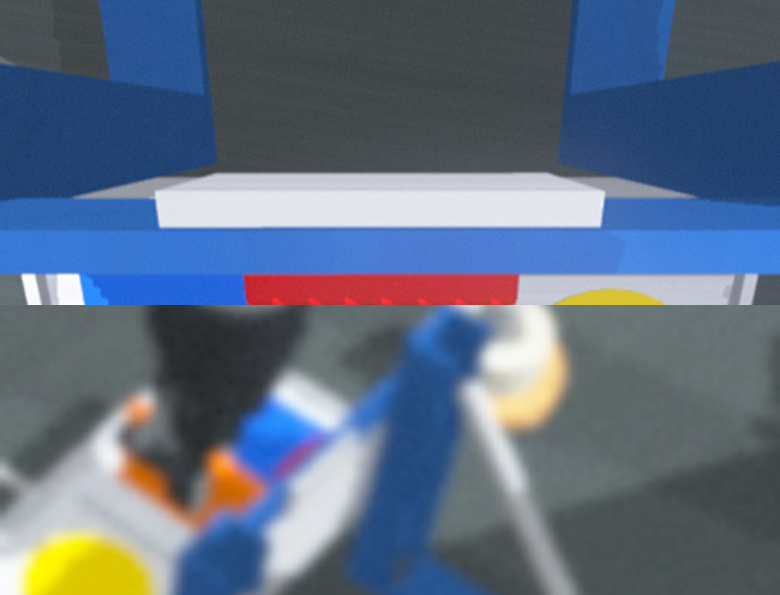

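```bash
python3 steer.py '[0,0,0.001,0,0,0,0.002,0,0,0,0.002,0]'; python3 steer.py '[0,0,0,0,0,0,0,0,0,0,0,0]' 0.04
python3 steer.py '[0,0,-0.02,0,0,0,-0.05,0,0,0,-0.09,0,0,0,-0.13,0,0,0,-0.16,0,0,0,-0.18,0,-0.06,0,-0.2,0,-0.08,0,-0.2,0,-0.08,0,-0.2,0,-0.08,0,-0.2,0]' 0.085
python3 -c "
from h import *; from station import env;import pickle
s=env.snapshot('wrist');pickle.dump(s,open('w6.pkl','wb'))
cv2.imwrite('pics/w6.png',cv2.resize(s['image'],(800,600),interpolation=cv2.INTER_CUBIC))"
```

```text
time: 11.55
eef_pos: [0.6232, 0.0773, 0.1029]
eef_rot: [[0.99, 0.14, -0.003], [0.14, -0.99, -0.0], [-0.003, -0.0, -1.0]]
contact_force: [-15.7, -0.5, 19.7]
width: 0.009
grip_force: 82.3
time: 11.85
eef_pos: [0.626, 0.0774, 0.0994]
eef_rot: [[0.99, 0.139, 0.004], [0.139, -0.99, 0.001], [0.005, 0.0, -1.0]]
contact_force: [0.4, -0.5, -0.5]
width: 0.0401
grip_force: 0.0
time: 12.85
eef_pos: [0.5453, 0.0661, 0.2988]
eef_rot: [[0.99, 0.139, 0.003], [0.139, -0.99, 0.0], [0.003, 0.0, -1.0]]
contact_force: [0.5, 0.2, 1.0]
width: 0.0852
grip_force: 0.0
```

View pics/w6.png

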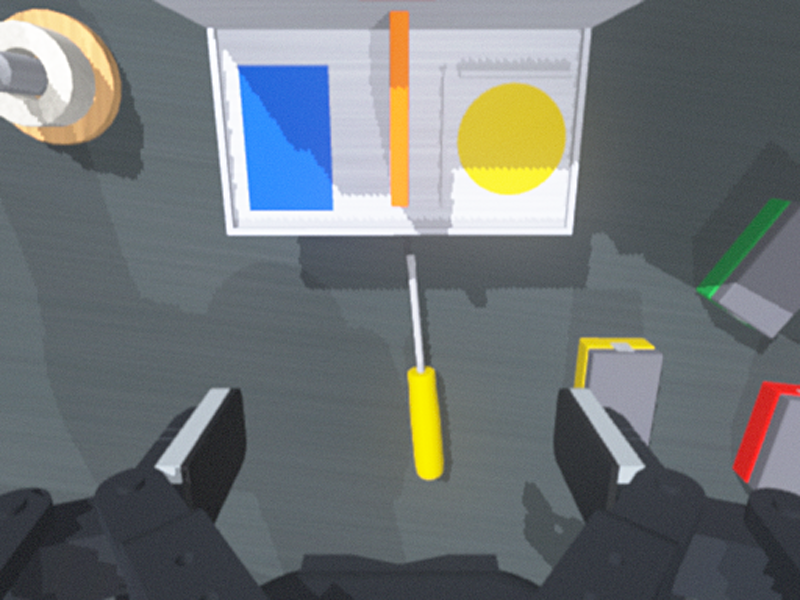

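The shelf hangs square: pad (237,66) to (333,210), disc centre (512,138). Next I fit its pose and check the catch by colour.

```bash
python3 - <<'E'
from h import *; import pickle
from station import env
s=pickle.load(open("w6.pkl","rb"));k=.64
m=np.array([[40,100,5],[40,44,5],[-50,44,5],[-50,100,5],[-5,-72,5],[-65,115,10],[-65,-115,10]])/1e3
px=np.array([(237,66),(329,66),(333,210),(251,210),(512,138),(228,235),(572,234)])*k
for z in (None,.06):
    p,r=fit([(s,m,px)],[.617,.078,.14,.06],z);print(p.round(4),np.degrees(p[2]).round(2),r.round(1))
R=Rz(p[2]);o=np.array([p[0],p[1],.06])
print("in rack",Rz(.1401).T@(o-[.6813,.0874,0]),"pad",R@[-.005,.072,.005]+o,"disc",R@[-.005,-.072,.005]+o)
for n in("scene","top"):
    t=env.snapshot(n);pickle.dump(t,open(n+"2.pkl","wb"));h=cv2.cvtColor(t["image"],cv2.COLOR_BGR2HSV)
    M=((h[...,0]<6)|(h[...,0]>172))&(h[...,1]>150)
    for q in(-7,2):
        c=proj(t,np.array([[q,18,162],[q,-18,162],[0,18,162],[0,-18,162],[q,18,152],[q,-18,152]])/1e3@Rz(.1401).T+[.6813,.0874,0]);print(n,q,c.round(1).tolist())
    u,v=c.mean(0).astype(int);ys,xs=np.nonzero(M[v-15:v+15,u-15:u+15]);
    if len(ys):print("red",xs.min()+u-15,xs.max()+u-15,ys.min()+v-15,ys.max()+v-15,len(ys))
E
```

```text
[0.6171 0.0767 0.1443 0.0596] 8.27 [ 0.6 -0.3 -0.5 -0.6  0.7  0.4 -0.4  0.6 -0.4  1.1 -0.  -0.2  0.1 -0.6]
[0.6171 0.0767 0.1443] 8.27 [ 0.5 -0.4 -0.5 -0.7  0.7  0.4 -0.4  0.7 -0.3  1.1 -0.1 -0.2  0.3 -0.6]
in rack [-0.06505267 -0.00165311  0.06      ] pad [0.60181714 0.14721237 0.065     ] disc [0.62251785 0.00470806 0.065     ]
scene -7 [[323.2, 177.3], [315.8, 184.2], [325.2, 178.5], [317.8, 185.5], [322.7, 179.5], [315.3, 186.4]]
scene 2 [[325.7, 178.9], [318.3, 185.9], [325.2, 178.5], [317.8, 185.5], [325.2, 181.1], [317.8, 188.0]]
top -7 [[192.9, 151.1], [205.0, 149.1], [192.5, 148.8], [204.7, 146.9], [193.3, 152.0], [205.3, 150.0]]
top 2 [[192.4, 148.2], [204.6, 146.2], [192.5, 148.8], [204.7, 146.9], [192.8, 149.1], [204.9, 147.1]]
```

```bash
python3 - <<'E'
from h import *; import pickle
for n in("scene","top"):
    t=pickle.load(open(n+"2.pkl","rb"));i=t["image"].astype(int);d=i[...,2]-i[...,:2].max(2)
    c=proj(t,np.array([[-3,0,158]])/1e3@Rz(.1401).T+[.6813,.0874,0])[0].astype(int);print(n,c);print(d[c[1]-7:c[1]+8,c[0]-9:c[0]+10])
from station import env
ob=env.observe();print(tip(ob));print("yellow",delta(ob,[.4345,-.1329,.03]))
E
```

```text
scene [320 182]
[[-216 -217 -217 -221 -217 -220 -205 -186 -147 -108  -72  -37  -22  -15
   -16  -33  -69 -108 -134]
 [-211 -216 -215 -219 -214 -217 -215 -215 -191 -169 -137  -97  -58  -30
   -29  -55  -90 -114 -124]
 [-210 -213 -220 -217 -218 -218 -215 -217 -213 -199 -173 -138 -101  -74
   -72  -82  -84  -79  -87]
 [-202 -203 -208 -205 -213 -212 -210 -211 -202 -176 -143 -111  -99 -102
   -97  -78  -51  -43  -56]
 [-195 -193 -195 -201 -196 -196 -190 -185 -157 -115  -80  -61  -75  -94
   -76  -46  -28  -28  -39]
 [-193 -191 -186 -190 -188 -185 -173 -139  -86  -36  -23  -51  -74  -67
   -43  -22  -17  -21  -27]
 [-191 -188 -194 -188 -184 -167 -127  -71  -21   -6  -37  -67  -61  -38
   -19  -11  -12  -13  -16]
 [-162 -186 -185 -190 -169 -126  -60   -9    2  -31  -63  -59  -37  -19
   -10  -10  -10  -10  -12]
 [-101 -146 -175 -178 -134  -67   -6    7  -27  -60  -58  -35  -17   -9
    -8   -8   -6   -9  -13]
 [   0  -66 -126 -143 -101  -35   -6  -27  -52  -50  -33  -16   -9  -10
    -9   -9   -7   -9  -12]
 [  97   39  -38  -92  -91  -62  -54  -59  -45  -30  -14  -11   -7   -9
    -6   -8 
[... 753 characters left out ...]
 11 13 12 14 14 11 12 12 11 10  9 10]
 [13 13 12 13 13 12 13 12 13 13 12 13 11 13 11 10 10 12 12]
 [14 13 13 13 13 14 13 13 12 13 12 12 13 13 11 11 11 11 12]
 [12 14 12 14 13 14 12 12 12 12 12 12 12 12 12 12 11  9 12]
 [12 11 13 13 13 12 12 12 12 10 12 12 12 10 11 12 11 11 12]
 [12 12 11 12 13 13 12 12 12 12 12 13 11 12 12 11  9  9 12]
 [11 12 12 12 12 13 13 13 11 12 13 13 12 12 12 12 12  9 11]
 [12 12 12 11 12 11 12 12 14 13 14 12 12 12 12 10  9  9 11]
 [12 11 11 11 12 13 14 12 13 12 12 12 12 11 11 10  9  8 11]
 [10 12 10 11 11 12 12 12 12 10 12  9 11 11 11 11  9  9  9]]
(array([0.54596721, 0.06614132, 0.2982486 ]), np.float64(8.013412274914796))
yellow [-0.13842261  0.18155954  0.26809515]
```

```bash
python3 - <<'E'
from h import *; import pickle
t=pickle.load(open("w5.pkl","rb"));h=cv2.cvtColor(t["image"],cv2.COLOR_BGR2HSV)
for n,q in(("out",-7),("in",2)): print(n,proj(t,np.array([[q,18,162],[q,-18,162],[0,0,162]])/1e3@Rz(.1401).T+[.6813,.0874,0]).round(1).tolist())
i=t["image"].astype(int);print((i[165:225,255,2]-i[165:225,255,:2].max(1)).tolist())
E
```

```text
out [[160.1, 200.8], [340.3, 200.7], [250.0, 166.7]]
in [[156.1, 156.5], [343.7, 156.5], [250.0, 166.7]]
[-136, -136, -135, -137, -136, -138, -136, -137, -138, -135, -135, -135, -140, -124, -30, 83, 139, 139, 134, 139, 134, 138, 135, 142, 139, 136, 140, 141, 139, 138, 136, 157, 179, 185, 167, 132, 109, 101, 106, 101, 104, 104, 103, 105, 106, 103, 106, 102, 102, 106, 106, 106, 103, 104, 102, 106, 103, 105, 105, 107]
```

The shelf is home with the catch out: the red edge sits at row ~200, as predicted for 0. Next, the yellow case.

```bash
python3 steer.py '[-0.03,0.04,0.02,0,-0.06,0.08,0.05,0,-0.09,0.12,0.09,0,-0.12,0.16,0.13,1,-0.138,0.1816,0.17,1.5,-0.138,0.1816,0.2,1.5,-0.138,0.1816,0.2,1.5,-0.138,0.1816,0.235,1.5,-0.138,0.1816,0.26,1.5,-0.138,0.1816,0.268,1.5,-0.138,0.1816,0.268,1.5,-0.138,0.1816,0.268,1.5]' 0.085
python3 -c "
from h import *; from station import env
ob=env.observe();print(tip(ob),delta(ob,[.4345,-.1329,.03]));t=env.snapshot('top');i=t['image'].astype(int);print((i[140:160,190:208,2]-i[140:160,190:208,:2].max(2)))
cv2.imwrite('pics/top3.png',t['image'])"
python3 steer.py '[0,0,0,0,0,0,0,0,0,0,0,0,0,0,0,0,0,0,0,0]' 0.03 40
```

```text
time: 14.2
eef_pos: [0.4352, -0.1332, 0.0313]
eef_rot: [[0.993, 0.114, 0.002], [0.114, -0.993, -0.001], [0.002, 0.001, -1.0]]
contact_force: [0.1, -0.4, 0.3]
width: 0.0849
grip_force: 0.0
(array([ 0.43515196, -0.13323721,  0.03133512]), np.float64(6.552558946043758)) [-0.00061192 -0.00041074  0.00133347]
[[  -9  -12  -11  -11  -14  -11  -11  -11  -13  -12  -12  -12  -12  -12
   -12  -11  -11  -10]
 [ -11  -11  -14  -11  -15  -12  -12  -10  -11  -12  -12  -12  -10  -10
   -10  -10  -14  -11]
 [ -12  -13  -14  -11  -12  -14  -12  -13  -11  -11  -11  -11  -12  -12
   -12  -15  -16  -17]
 [ -11  -13  -12  -10  -14  -13  -13  -12  -12  -13  -17  -18  -16  -14
   -17  -25  -33  -38]
 [ -11  -12  -13  -14  -19  -18  -16  -15  -17  -23  -29  -32  -29  -25
   -30  -42  -57  -72]
 [ -16  -15  -17  -24  -29  -33  -31  -28  -29  -40  -54  -59  -58  -59
   -64  -76  -87  -97]
 [ -30  -28  -29  -41  -54  -59  -65  -65  -64  -70  -74  -74  -64  -58
   -55  -72  -83  -76]
 [ -72  -71  -67  -67  -71  -72  -73  -60  -49  -31  -19   -5   13   30
    30   -5  -33  -32]
 [-105 -100  -73  -23    0    6   
[... 594 characters left out ...]
 69   63   32
     0  -10  -10  -11]
 [ -11  -10  -10  -11  -10  -10  -11   -8   -5   28   66   77   73   45
     7   -7  -10  -10]
 [ -10  -10  -10  -10  -11  -11  -10  -10   -8   25   65   77   76   55
    16   -6  -10  -10]
 [ -10  -10  -11  -10  -10  -10  -11  -10   -8   19   60   76   76   62
    26   -2   -9  -11]
 [ -10  -12  -11  -11  -11  -11  -11  -10  -10   10   47   69   77   67
    32    1  -10  -10]
 [ -10  -10  -11  -12  -10  -11  -10  -11  -11    2   37   66   76   71
    40    4   -9  -11]]
time: 14.75
eef_pos: [0.4345, -0.1332, 0.0315]
eef_rot: [[0.994, 0.113, 0.002], [0.113, -0.994, -0.0], [0.002, 0.001, -1.0]]
contact_force: [-0.1, 1.0, 4.1]
width: 0.0556
grip_force: 43.6
```

```bash
python3 steer.py '[0,0,-0.03,0,0,0,-0.07,0,0.01,-0.01,-0.11,0,0.03,-0.04,-0.12,0,0.06,-0.08,-0.12,0,0.09,-0.12,-0.12,0,0.12,-0.16,-0.12,-1,0.15,-0.2,-0.12,-1.7,0.18,-0.235,-0.12,-1.7,0.198,-0.26,-0.12,-1.7,0.198,-0.26,-0.12,-1.7,0.198,-0.26,-0.12,-1.7,0.198,-0.26,-0.1,-1.7,0.198,-0.26,-0.08,-1.7,0.198,-0.26,-0.07,-1.7,0.198,-0.26,-0.067,-1.7,0.198,-0.26,-0.067,-1.7]'
python3 -c "
from h import *; from station import env
ob=env.observe();print(tip(ob),delta(ob,[.6018,.1472,.0965]))"
```

```text
time: 16.45
eef_pos: [0.6025, 0.146, 0.1055]
eef_rot: [[0.99, 0.142, 0.002], [0.142, -0.99, -0.001], [0.002, 0.002, -1.0]]
contact_force: [-9.9, -4.2, 32.2]
width: 0.055
grip_force: 47.6
(array([0.60246082, 0.14603626, 0.10547137]), np.float64(8.183722069613268)) [-0.00050574 -0.001261    0.00896831]
```

```bash
python3 steer.py '[0,0,-0.01,0,0,0,-0.02,0,0,0,-0.02,0,0,0,-0.02,0]'
python3 -c "
from h import *; from station import env;import pickle
ob=env.observe();print(tip(ob))
s=env.snapshot('wrist');pickle.dump(s,open('w7.pkl','wb'));s2=env.snapshot('scene')['image'][130:250,270:400]
t=env.snapshot('top')['image'][110:250,90:270]
cv2.imwrite('pics/w7.png',np.vstack([cv2.resize(s['image'],(400,300)),cv2.resize(t,(400,300))]))
a=cv2.imread('pics/w7.png');cv2.imwrite('pics/w7.png',np.hstack([a,cv2.resize(s2,(400,600))]))"
```

```text
time: 16.85
eef_pos: [0.6002, 0.1473, 0.1168]
eef_rot: [[0.99, 0.142, -0.001], [0.142, -0.99, -0.0], [-0.001, 0.0, -1.0]]
contact_force: [-0.5, -0.1, -1.8]
width: 0.0554
grip_force: 43.7
(array([0.60017453, 0.14728359, 0.11679785]), np.float64(8.186113528501634))
```

View pics/w7.png

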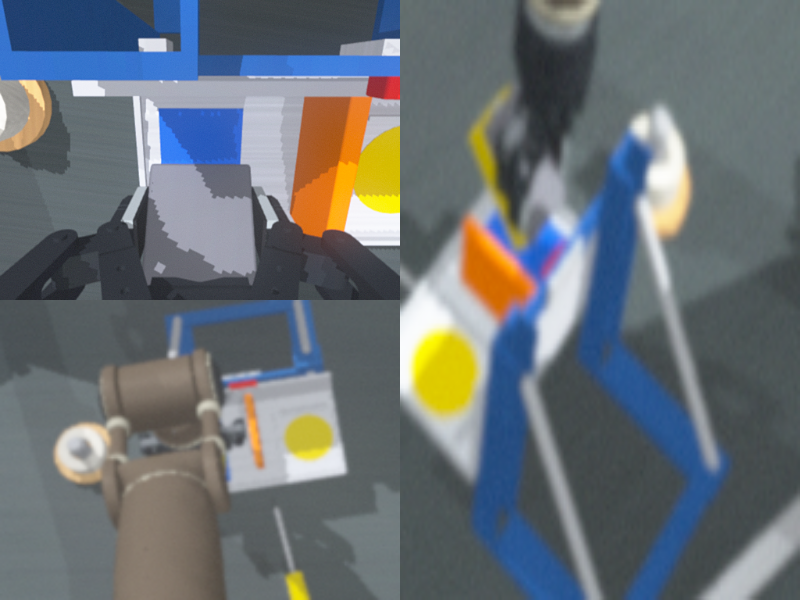

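The picture shows the case tilted in the hand, far end down: its corner clipped the fin while crossing it too low. I'll carry it back high to its clear bench spot, level it there and regrip.

```bash
python3 steer.py '[0,0,-0.04,0,0,0,-0.08,0,0,0,-0.11,0,-0.03,0.035,-0.11,0,-0.06,0.07,-0.11,0,-0.09,0.11,-0.11,0,-0.12,0.15,-0.11,0,-0.15,0.19,-0.11,0,-0.18,0.225,-0.11,0,-0.204,0.254,-0.11,0,-0.204,0.254,-0.1,0,-0.204,0.254,-0.06,0,-0.204,0.254,-0.02,0,-0.204,0.254,0.01,0,-0.204,0.254,0.02,0,-0.204,0.254,0.03,0,-0.204,0.254,0.035,0,-0.204,0.254,0.035,0]'
python3 - <<'E'
from h import *; from station import env
cv2.imwrite("pics/w8.png",np.hstack([cv2.resize(env.snapshot("wrist")["image"],(400,300)),cv2.resize(env.snapshot("scene")["image"][165:225,180:260],(400,300))]))
E
```

```text
time: 18.8
eef_pos: [0.4358, -0.1328, 0.0826]
eef_rot: [[0.99, 0.143, 0.001], [0.143, -0.99, -0.0], [0.001, 0.0, -1.0]]
contact_force: [-0.3, 0.7, -0.8]
width: 0.055
grip_force: 43.7
```

```bash
for i in 1 2 3; do python3 steer.py '[0,0,0.004,0,0,0,0.008,0,0,0,0.008,0]' - 20 | egrep "pos|force"; done
```

```text
eef_pos: [0.4348, -0.1327, 0.0741]
contact_force: [0.1, -0.3, -1.2]
grip_force: 43.7
eef_pos: [0.4344, -0.1326, 0.0656]
contact_force: [-0.6, -1.1, -1.2]
grip_force: 43.7
eef_pos: [0.4345, -0.1326, 0.0576]
contact_force: [0.1, -1.5, -2.0]
grip_force: 43.7
```

View pics/w8.png

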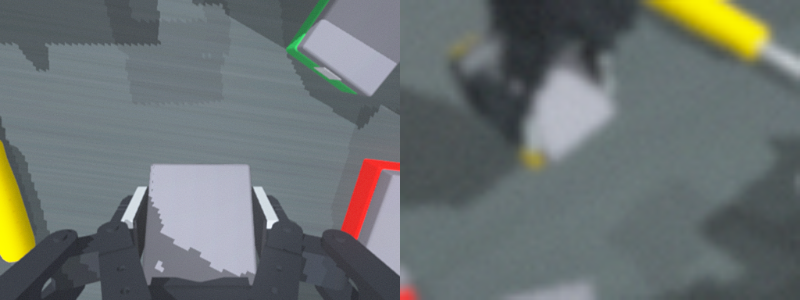

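The case is still held with its far end down. I keep lowering it in small steps.

```bash
for i in 1 2 3 4; do python3 steer.py '[0,0,0.002,0,0,0,0.004,0,0,0,0.004,0]' 0.03 20 | egrep "pos|force"; done
```

```text
eef_pos: [0.4349, -0.1327, 0.054]
contact_force: [0.3, -0.3, -1.0]
grip_force: 43.7
eef_pos: [0.4348, -0.1327, 0.05]
contact_force: [0.2, -0.1, -1.5]
grip_force: 43.7
eef_pos: [0.4348, -0.1327, 0.046]
contact_force: [0.7, -0.3, -0.9]
grip_force: 43.7
eef_pos: [0.4354, -0.1329, 0.0433]
contact_force: [-2.5, -0.4, 8.9]
grip_force: 45.0
```

```bash
python3 steer.py '[0,0,0,0,0,0,0,0,0,0,0,0,0,0,0,0,0,0,0,0]' 0.085 40 | egrep "pos|force|width"; python3 steer.py '[0,0,-0.04,0,0,0,-0.08,0,0,0,-0.12,0,0,0,-0.16,0,0,0,-0.2,0,0.04,0,-0.24,0,0.06,0,-0.26,0,0.06,0,-0.26,0,0.06,0,-0.26,0]'
python3 - <<'E'
from h import *; from station import env; import pickle
s=env.snapshot("wrist");pickle.dump(s,open("w9.pkl","wb"))
cv2.imwrite("pics/w9.png",cv2.resize(s["image"],(800,600),interpolation=cv2.INTER_CUBIC))
E
```

```text
eef_pos: [0.435, -0.1328, 0.0421]
contact_force: [0.6, 0.2, -0.0]
width: 0.085
grip_force: 0.0
time: 22.4
eef_pos: [0.4942, -0.124, 0.3021]
eef_rot: [[0.99, 0.144, -0.001], [0.144, -0.99, -0.0], [-0.001, -0.0, -1.0]]
contact_force: [-0.5, 0.5, -1.1]
width: 0.0853
grip_force: 0.0
```

View pics/w9.png

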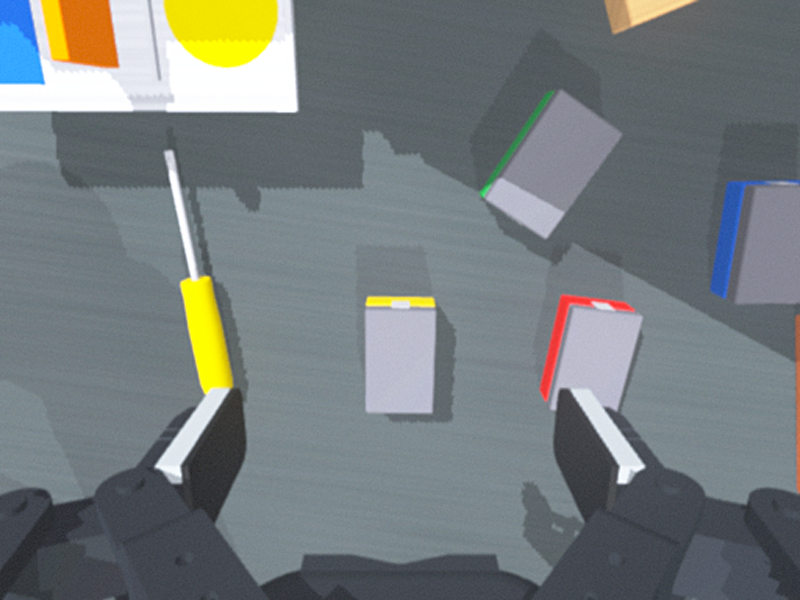

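The yellow case lies flat again, its lid at (366,307) to (434,413). I re-measure it.

```bash
cat >> h.py <<'E'
def lid(s,c,z=.036,k=.64):
    c=np.array(c)*k; P=np.array([onz(s,p,z) for p in c]); v=(P[0]-P[3])+(P[1]-P[2]); return P.mean(0),np.degrees(np.arctan2(v[1],v[0])),np.linalg.norm(v)/2
E
python3 - <<'E'
from h import *; import pickle; from station import env
s=pickle.load(open("w9.pkl","rb"));c,y,L=lid(s,[(366,307),(436,307),(433,413),(366,412)]);print(c,y,L)
# shelf undisturbed: front-right rim corner
print("rim corner",onz(s,np.array((297,111))*.64,.07),"expect",Rz(.1443)@[-.065,-.115,.01]+[.6171,.0767,.06])
o=env.observe();print(tip(o),delta(o,[c[0],c[1],.03]))
E
```

```text
[ 0.39232006 -0.13885849  0.036     ] 7.534529780972634 0.09129051662228183
rim corner [ 0.56847871 -0.04745383  0.07      ] expect [ 0.56931253 -0.04645177  0.07      ]
(array([ 0.49300517, -0.12386818,  0.30072663]), np.float64(8.22929928590609)) [-0.10091942  0.00078251  0.27105307]
```

```bash
python3 steer.py '[-0.04,0,0.03,0.7,-0.08,0,0.06,0.7,-0.1,0.001,0.1,0.7,-0.101,0.001,0.14,0.7,-0.101,0.001,0.18,0.7,-0.101,0.001,0.21,0.7,-0.101,0.001,0.24,0.7,-0.101,0.001,0.26,0.7,-0.101,0.001,0.271,0.7,-0.101,0.001,0.271,0.7,-0.101,0.001,0.271,0.7]' 0.085 60 && python3 steer.py '[0,0,0,0,0,0,0,0,0,0,0,0,0,0,0,0,0,0,0,0]' 0.03
python3 -c "
from h import *; from station import env
ob=env.observe();print(tip(ob),delta(ob,[.6018,.1472,.2]))"
```

```text
time: 23.55
eef_pos: [0.3941, -0.1395, 0.0312]
eef_rot: [[0.991, 0.131, -0.001], [0.131, -0.991, 0.0], [-0.001, -0.0, -1.0]]
contact_force: [-0.0, 0.3, 0.3]
width: 0.0854
grip_force: 0.0
time: 24.05
eef_pos: [0.3958, -0.1401, 0.0327]
eef_rot: [[0.991, 0.131, 0.002], [0.131, -0.991, -0.001], [0.002, 0.001, -1.0]]
contact_force: [-0.6, 0.7, 4.2]
width: 0.0546
grip_force: 64.4
(array([ 0.39576893, -0.1400721 ,  0.0326613 ]), np.float64(7.515433219920554)) [ 0.24218352 -0.25764983 -0.16715265]
```

```bash
python3 steer.py '[0,0,-0.03,0,0,0,-0.07,0,0,0,-0.11,0,0,0,-0.15,0,0.03,-0.03,-0.17,0,0.06,-0.06,-0.17,0,0.09,-0.09,-0.17,0,0.12,-0.12,-0.17,0,0.15,-0.155,-0.17,0,0.18,-0.19,-0.17,0,0.21,-0.225,-0.17,-0.7,0.235,-0.25,-0.17,-0.7,0.244,-0.258,-0.17,-0.7,0.244,-0.258,-0.17,-0.7,0.244,-0.258,-0.14,-0.7,0.244,-0.258,-0.11,-0.7,0.244,-0.258,-0.09,-0.7,0.244,-0.258,-0.08,-0.7,0.244,-0.258,-0.07,-0.7,0.244,-0.258,-0.07,-0.7]'
python3 -c "
from h import *; from station import env
ob=env.observe();print(tip(ob),delta(ob,[.6018,.1472,.0965]))"
```

```text
time: 26.05
eef_pos: [0.6019, 0.1472, 0.1005]
eef_rot: [[0.99, 0.142, -0.002], [0.142, -0.99, -0.001], [-0.002, 0.0, -1.0]]
contact_force: [-0.2, -0.5, -0.4]
width: 0.0546
grip_force: 64.3
(array([0.60186213, 0.14717293, 0.10048072]), np.float64(8.169698221118015)) [-4.93830694e-05 -3.65911103e-05  3.98081972e-03]
```

```bash
python3 steer.py '[0.0015,0,0.002,0,0.0015,0,0.003,0,0.0015,0,0.0035,0,0.0015,0,0.0035,0]'
python3 steer.py '[0,0,0,0,0,0,0,0,0,0,0,0,0,0,0,0]' 0.075 | egrep "pos|force|width"
python3 steer.py '[0,0,-0.02,0,0,0,-0.05,0,0,0,-0.09,0,0,0,-0.13,0,0,0,-0.17,0,0,0,-0.2,0,-0.04,0,-0.2,0,-0.08,0,-0.2,0,-0.08,0,-0.2,0,-0.08,0,-0.2,0,-0.08,0,-0.2,0]' 0.085
python3 - <<'E'
from h import *; from station import env; import pickle
s=env.snapshot("wrist");pickle.dump(s,open("w10.pkl","wb"))
o=env.observe();print(tip(o))
# segment lid: low-saturation region around predicted lid centre
c=proj(s,[[.6018,.1472,.101]])[0];print("pred",c,s["image"][int(c[1]),int(c[0])])
q=proj(s,np.array([[45,28,36],[45,-28,36],[-45,-28,36],[-45,28,36]])/1e3@Rz(.1443).T+[.6018,.1472,.065]);print(q.round(1).tolist())
h=cv2.cvtColor(s["image"],cv2.COLOR_BGR2HSV)
print("sat row",h[int(c[1]),int(q[:,0].min())-12:int(q[:,0].max())+12,1].tolist());print("val row",h[int(c[1]),int(q[:,0].min())-12:int(q[:,0].max())+12,2].tolist())
u=int(c[0]);print("col sat",h[max(0,int(q[:,1].min())-12):int(q[:,1].max())+12,u,1].tolist());print("col val",h[max(0,int(q[:,1].min())-12):int(q[:,1].max())+12,u,2].tolist())
E
```

```text
time: 26.45
eef_pos: [0.6047, 0.1484, 0.0984]
eef_rot: [[0.99, 0.143, 0.001], [0.143, -0.99, 0.0], [0.001, -0.0, -1.0]]
contact_force: [-0.8, 1.2, -2.3]
width: 0.0547
grip_force: 64.3
eef_pos: [0.6044, 0.1483, 0.098]
contact_force: [-0.5, 0.2, 0.3]
width: 0.075
grip_force: 0.0
time: 27.95
eef_pos: [0.5263, 0.137, 0.2985]
eef_rot: [[0.99, 0.143, 0.002], [0.143, -0.99, 0.0], [0.002, -0.0, -1.0]]
contact_force: [0.4, -0.1, -0.3]
width: 0.0848
grip_force: 0.0
(array([0.52650962, 0.13702753, 0.29839693]), np.float64(8.20931169588427))
pred [257.13173419  80.41062456] [192 173 173]
[[224.5, 25.5], [289.8, 25.4], [287.1, 130.8], [227.2, 130.9]]
sat row [35, 16, 1, 1, 3, 12, 13, 13, 5, 5, 5, 4, 8, 24, 28, 30, 20, 23, 18, 22, 19, 21, 19, 20, 24, 19, 19, 21, 20, 25, 24, 21, 25, 27, 22, 26, 23, 24, 23, 24, 24, 22, 24, 27, 25, 25, 21, 23, 24, 22, 26, 23, 20, 20, 23, 19, 24, 21, 24, 20, 22, 18, 22, 22, 24, 21, 18, 24, 19, 21, 25, 19, 20, 23, 21, 17, 9, 9, 10, 12, 12, 13, 13, 12, 10, 9, 11, 11, 9]
val row [154, 237, 255, 255, 254, 239, 227, 240, 255, 253, 253, 254, 254, 206, 176, 190, 191, 185, 18
[... 831 characters left out ...]
3, 25, 25, 22, 20, 21, 20, 20, 15, 16, 21, 23]
col val [215, 213, 210, 209, 208, 208, 207, 204, 207, 206, 209, 213, 210, 208, 210, 206, 178, 143, 133, 140, 143, 144, 141, 141, 142, 142, 143, 144, 145, 142, 143, 146, 141, 143, 142, 142, 141, 142, 141, 141, 138, 142, 142, 143, 142, 142, 140, 142, 138, 147, 147, 155, 171, 186, 186, 194, 188, 187, 190, 186, 190, 188, 190, 189, 189, 189, 186, 192, 195, 185, 190, 187, 191, 187, 190, 187, 188, 188, 193, 186, 190, 185, 190, 191, 186, 191, 186, 186, 185, 187, 186, 185, 188, 185, 179, 184, 185, 182, 187, 182, 186, 188, 182, 190, 187, 184, 187, 186, 189, 186, 186, 183, 187, 186, 190, 185, 187, 181, 173, 161, 185, 200, 196, 190, 215, 223, 228, 223, 167]
```

The yellow case sits within about 3 mm of the pad. Red case next.

```bash
python3 steer.py '[-0.017,0.04,0,0,-0.034,0.08,0,0,-0.05,0.12,0,0,-0.067,0.16,0,1,-0.084,0.2,0,2,-0.1,0.24,0,3,-0.117,0.28,0.02,4,-0.134,0.32,0.05,5,-0.15,0.36,0.09,6,-0.165,0.395,0.13,6.3,-0.1725,0.411,0.17,6.3,-0.1725,0.411,0.2,6.3,-0.1725,0.411,0.2,6.3]'
python3 -c "
from h import *; from station import env;import pickle
ob=env.observe();print(tip(ob),delta(ob,[.4145,-.2938,.0315]))"
```

```text
time: 29.3
eef_pos: [0.4095, -0.2931, 0.0922]
eef_rot: [[0.999, 0.031, -0.009], [0.031, -0.999, 0.008], [-0.009, -0.008, -1.0]]
contact_force: [-0.1, 0.2, -0.3]
width: 0.085
grip_force: 0.0
(array([ 0.40948776, -0.29312728,  0.09220441]), np.float64(1.7796410626027395)) [0.00554356 0.00132921 0.06064736]
```

```bash
python3 steer.py '[0,0,0.01,0,0,0,0.02,0,0,0,0.02,0,0,0,0.02,0]' >/dev/null
python3 -c "
from h import *; from station import env;import pickle
ob=env.observe();print(tip(ob),ob['eef_rot'][2],delta(ob,[.4145,-.2938,.0315]))"
```

```text
(array([ 0.41416014, -0.29470712,  0.07899731]), np.float64(1.9774264521212424)) [ 0.0017108   0.00151503 -0.99999739] [ 0.0002897  -0.00096681  0.04749647]
```

```bash
python3 steer.py '[0,0,0.02,0,0,0,0.035,0,0,0,0.0475,0,0,0,0.0475,0,0,0,0.0475,0]'|grep pos; python3 steer.py '[0,0,0,0,0,0,0,0,0,0,0,0,0,0,0,0,0,0,0,0]' 0.03 60
python3 -c "
from h import *; from station import env
ob=env.observe();print(tip(ob),delta(ob,[.6018,.1472,.1325]))"
```

```text
eef_pos: [0.4135, -0.2947, 0.0307]
time: 30.7
eef_pos: [0.4141, -0.2954, 0.0314]
eef_rot: [[0.999, 0.033, 0.002], [0.033, -0.999, -0.001], [0.002, 0.001, -1.0]]
contact_force: [0.5, 0.2, 6.5]
width: 0.0547
grip_force: 65.6
(array([ 0.41407185, -0.2953789 ,  0.03142702]), np.float64(1.906932621761761)) [ 0.2025364  -0.43593574 -0.10135444]
```

```bash
python3 steer.py '[0,0,-0.03,0,0,0,-0.07,0,0,0,-0.11,0,0,0,-0.15,0,0.015,-0.03,-0.19,0,0.033,-0.07,-0.19,0,0.051,-0.11,-0.19,0,0.07,-0.15,-0.19,-1,0.088,-0.19,-0.19,-2,0.107,-0.23,-0.19,-3,0.125,-0.27,-0.19,-4,0.144,-0.31,-0.19,-5,0.163,-0.35,-0.19,-6,0.181,-0.39,-0.19,-6.3,0.195,-0.42,-0.19,-6.3,0.2025,-0.436,-0.19,-6.3,0.2025,-0.436,-0.19,-6.3,0.2025,-0.436,-0.16,-6.3,0.2025,-0.436,-0.14,-6.3,0.2025,-0.436,-0.14,-6.3]'|grep time
python3 steer.py '[0,0,0,0,0,0,0,0]' |grep force
python3 -c "
from h import *; from station import env
ob=env.observe();print(tip(ob),delta(ob,[.6018,.1472,.1325]))"
```

```text
time: 32.7
contact_force: [-0.1, 0.5, -1.7]
grip_force: 64.7
(array([0.60184939, 0.14721847, 0.17182629]), np.float64(8.15940422844355)) [-1.45068959e-04  3.57538121e-06  3.93260538e-02]
```

```bash
python3 steer.py '[0,0,0.01,0,0,0,0.02,0,0,0,0.03,0,0,0,0.034,0,0,0,0.037,0,0,0,0.0385,0,0,0,0.0385,0,0,0,0.0385,0]'
python3 steer.py '[0,0,0,0,0,0,0,0,0,0,0,0,0,0,0,0]' 0.075 | egrep "pos|force|width"
```

```text
time: 33.7
eef_pos: [0.6013, 0.148, 0.1321]
eef_rot: [[0.99, 0.143, 0.001], [0.143, -0.99, 0.0], [0.001, -0.0, -1.0]]
contact_force: [-0.4, -0.5, -1.2]
width: 0.0548
grip_force: 64.9
eef_pos: [0.6011, 0.148, 0.132]
contact_force: [0.4, -0.0, -0.9]
width: 0.0748
grip_force: 0.0
```

```bash
python3 steer.py '[0,0,-0.02,0,0,0,-0.05,0,0,0,-0.09,0,0,0,-0.13,0,-0.01,0.03,-0.13,3,-0.02,0.07,-0.13,6,-0.03,0.11,-0.13,9,-0.04,0.15,-0.13,13,-0.05,0.19,-0.13,17,-0.06,0.23,-0.13,21,-0.07,0.27,-0.12,25,-0.08,0.31,-0.08,29,-0.09,0.345,-0.04,32.4,-0.0964,0.3635,0,32.4,-0.0964,0.3635,0.03,32.4,-0.0964,0.3635,0.04,32.4,-0.0964,0.3635,0.04,32.4,-0.0964,0.3635,0.04,32.4]' 0.085|grep force
python3 -c "
from h import *; from station import env
s=env.snapshot('wrist');cv2.imwrite('pics/g.png',s['image'])
ob=env.observe();print(tip(ob),delta(ob,[.5577,-.2254,.0315]))"
```

```text
contact_force: [-0.5, -0.4, -0.3]
grip_force: 0.0
(array([ 0.55947174, -0.22577359,  0.09420676]), np.float64(-24.12471873362718)) [-0.00204144  0.00037861  0.06269853]
```

```bash
python3 steer.py '[-0.002,0,0.02,0,-0.002,0,0.04,0,-0.002,0,0.055,0,-0.002,0,0.062,0,-0.002,0,0.062,0,-0.002,0,0.062,0]'|grep pos; python3 steer.py '[0,0,0,0,0,0,0,0,0,0,0,0,0,0,0,0,0,0,0,0]' 0.03 60
python3 -c "
from h import *; from station import env
ob=env.observe();print(tip(ob),delta(ob,[.6018,.1472,.1685]))"
```

```text
eef_pos: [0.5565, -0.225, 0.0306]
time: 37.05
eef_pos: [0.5567, -0.2254, 0.031]
eef_rot: [[0.912, -0.41, 0.002], [-0.41, -0.912, -0.001], [0.002, 0.0, -1.0]]
contact_force: [0.6, -0.0, 4.7]
width: 0.0546
grip_force: 66.3
(array([ 0.55672235, -0.22535099,  0.03101645]), np.float64(-24.19118632044239)) [-0.11120615 -0.35830042 -0.13777505]
```

```bash
python3 steer.py '[0,0,-0.03,0,0,0,-0.07,0,0,0,-0.11,0,0,0,-0.15,0,0,0,-0.19,0,-0.01,-0.03,-0.21,-2,-0.022,-0.07,-0.21,-5,-0.034,-0.11,-0.21,-9,-0.047,-0.15,-0.21,-13,-0.059,-0.19,-0.21,-17,-0.071,-0.23,-0.21,-21,-0.084,-0.27,-0.21,-25,-0.096,-0.31,-0.21,-29,-0.106,-0.34,-0.21,-32.4,-0.111,-0.3585,-0.21,-32.4,-0.111,-0.3585,-0.21,-32.4,-0.111,-0.3585,-0.18,-32.4,-0.111,-0.3585,-0.175,-32.4,-0.111,-0.3585,-0.175,-32.4,-0.111,-0.3585,-0.175,-32.4]'|grep force
python3 -c "
from h import *; from station import env
ob=env.observe();print(tip(ob),delta(ob,[.6018,.1472,.1685]))"
```

```text
contact_force: [-0.7, -0.7, -1.2]
grip_force: 65.7
(array([0.60149232, 0.14674998, 0.2051733 ]), np.float64(8.12709714167082)) [ 0.00036563 -0.00041185  0.03667322]
```

```bash
python3 steer.py '[0,0,0.01,0,0,0,0.02,0,0,0,0.028,0,0,0,0.033,0,0,0,0.036,0,0,0,0.037,0,0,0,0.037,0,0,0,0.037,0]'
python3 steer.py '[0,0,0,0,0,0,0,0,0,0,0,0,0,0,0,0]' 0.075 | egrep "pos|force|width"
```

```text
time: 39.85
eef_pos: [0.6016, 0.1478, 0.1681]
eef_rot: [[0.99, 0.143, 0.001], [0.143, -0.99, 0.0], [0.001, -0.0, -1.0]]
contact_force: [-0.3, -0.3, -2.0]
width: 0.0545
grip_force: 65.7
eef_pos: [0.6014, 0.1478, 0.1681]
contact_force: [0.2, -0.3, -0.5]
width: 0.0754
grip_force: 0.0
```

```bash
python3 steer.py '[0,0,-0.02,0,0,0,-0.05,0,0,0,-0.09,0,0,0,-0.13,0,-0.011,0.04,-0.13,0,-0.023,0.08,-0.13,0,-0.034,0.12,-0.13,0,-0.046,0.16,-0.13,0,-0.057,0.2,-0.13,-1,-0.068,0.24,-0.13,-2,-0.08,0.28,-0.13,-2.8,-0.091,0.32,-0.13,-2.8,-0.103,0.36,-0.12,-2.8,-0.114,0.4,-0.09,-2.8,-0.125,0.44,-0.06,-2.8,-0.137,0.48,-0.02,-2.8,-0.148,0.52,0.02,-2.8,-0.153,0.5366,0.05,-2.8,-0.153,0.5366,0.05,-2.8,-0.153,0.5366,0.05,-2.8]' 0.085|grep force
python3 -c "
from h import *; from station import env;import pickle
s=pickle.load(open('w1.pkl','rb'));print([onz(s,np.array(p)*.64,.012).round(3) for p in((556,310),(632,310))])
ob=env.observe();print(tip(ob),delta(ob,[.5268,-.405,.0315]))"
```

```text
contact_force: [0.6, -0.3, -0.4]
grip_force: 0.0
[array([ 0.467, -0.462,  0.012]), array([ 0.492, -0.527,  0.012])]
(array([ 0.52509994, -0.40485739,  0.11556863]), np.float64(10.912617356740464)) [0.0018421  0.00078171 0.08406213]
```

```bash
python3 steer.py '[0.001,0,0.03,0,0.001,0,0.055,0,0.001,0,0.075,0,0.001,0,0.084,0,0.001,0,0.084,0,0.001,0,0.084,0]'|grep pos; python3 steer.py '[0,0,0,0,0,0,0,0,0,0,0,0,0,0,0,0,0,0,0,0]' 0.03 60
python3 -c "
from h import *; from station import env
ob=env.observe();print(tip(ob),delta(ob,[.6018,.1472,.2045]))"
```

```text
eef_pos: [0.529, -0.4054, 0.036]
time: 43.35
eef_pos: [0.5288, -0.4062, 0.0359]
eef_rot: [[0.982, 0.191, 0.003], [0.191, -0.982, -0.002], [0.002, 0.003, -1.0]]
contact_force: [0.3, -0.6, 5.3]
width: 0.0543
grip_force: 64.4
(array([ 0.52878156, -0.40618718,  0.03589054]), np.float64(10.997945666853603)) [ 0.17764831 -0.52884817 -0.16958453]
```

```bash
python3 steer.py '[0,0,-0.03,0,0,0,-0.07,0,0,0,-0.11,0,0,0,-0.15,0,0,0,-0.19,0,0.01,-0.03,-0.22,0,0.023,-0.07,-0.24,0,0.037,-0.11,-0.24,0,0.05,-0.15,-0.24,0,0.064,-0.19,-0.24,0,0.077,-0.23,-0.24,0,0.091,-0.27,-0.24,0,0.104,-0.31,-0.24,0,0.118,-0.35,-0.24,1,0.131,-0.39,-0.24,2,0.145,-0.43,-0.24,2.8,0.158,-0.47,-0.24,2.8,0.171,-0.505,-0.24,2.8,0.1795,-0.529,-0.24,2.8,0.1795,-0.529,-0.24,2.8]'|grep force
python3 steer.py '[0,0,0.01,0,0,0,0.02,0,0,0,0.02,0,0,0,0.02,0]'|grep force
python3 -c "
from h import *; from station import env
ob=env.observe();print(tip(ob),delta(ob,[.6018,.1472,.209]))"
```

```text
contact_force: [-0.1, -0.9, -1.4]
grip_force: 63.7
contact_force: [0.3, -0.7, -1.0]
grip_force: 63.7
(array([0.60197307, 0.14727838, 0.25265574]), np.float64(8.123284236333586)) [-8.79328031e-05  4.55317051e-05  4.36560423e-02]
```

```bash
python3 steer.py '[0.0015,0,0.01,0,0.0015,0,0.02,0,0.0015,0,0.03,0,0.0015,0,0.037,0,0.0015,0,0.041,0,0.0015,0,0.043,0,0.0015,0,0.043,0,0.0015,0,0.043,0]'
python3 steer.py '[0,0,0,0,0,0,0,0,0,0,0,0,0,0,0,0]' 0.075 | egrep "pos|force|width"
python3 steer.py '[0,0,-0.02,0,0,0,-0.05,0,0,0,-0.09,0,-0.03,0,-0.12,0,-0.06,0.03,-0.12,0,-0.06,0.05,-0.12,0,-0.06,0.07,-0.12,0,-0.06,0.07,-0.12,0,-0.06,0.07,-0.12,0]' 0.085
python3 - <<'E'
from h import *; from station import env
o=env.observe();print(tip(o))
s=env.snapshot("wrist");t=env.snapshot("top")["image"]
cv2.imwrite("pics/w11.png",np.hstack([cv2.resize(s["image"],(440,330)),cv2.resize(t[100:270,90:280],(360,330))]))
E
```

```text
time: 46.55
eef_pos: [0.6044, 0.1488, 0.2112]
eef_rot: [[0.99, 0.143, 0.001], [0.143, -0.99, 0.0], [0.001, -0.0, -1.0]]
contact_force: [0.9, 0.7, -0.0]
width: 0.0549
grip_force: 63.7
eef_pos: [0.6042, 0.1488, 0.2111]
contact_force: [-0.5, -0.4, -0.7]
width: 0.0749
grip_force: 0.0
time: 47.85
eef_pos: [0.5547, 0.0709, 0.3309]
eef_rot: [[0.99, 0.142, 0.0], [0.142, -0.99, 0.001], [0.0, -0.001, -1.0]]
contact_force: [-0.1, 0.1, 0.8]
width: 0.085
grip_force: 0.0
(array([0.55468211, 0.07087701, 0.33092844]), np.float64(8.150173003374606))
```

View pics/w11.png

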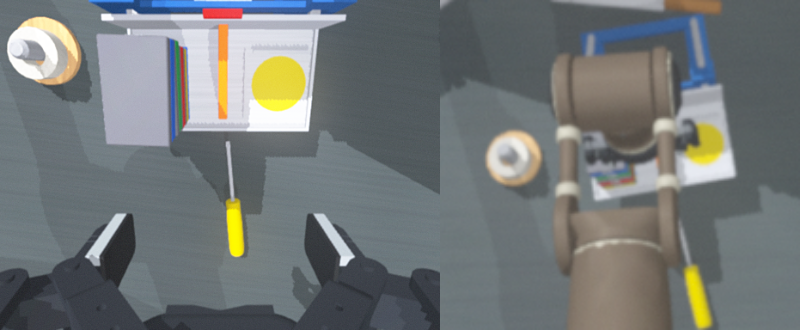

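The four-case column stands square (lid about (135,90) in the left half), the catch is red and out, and the roll is still on its spindle at (40,52). Going to the roll now, measuring by segmentation.

```bash
python3 steer.py '[0.01,-0.04,0,0,0.02,-0.08,0,0,0.03,-0.12,0,0,0.04,-0.16,0,0,0.045,-0.2,0.01,0,0.0476,-0.2246,0.03,0,0.0476,-0.2246,0.03,0,0.0476,-0.2246,0.03,0,0.0476,-0.2246,0.03,0]'|grep pos
cat > roll.py <<'E'
from h import *; from station import env
def rollpose(z,guess,verbose=1):
    """cream annulus top at height z: fit outer circle from mask contour"""
    s=env.snapshot("wrist");h=cv2.cvtColor(s["image"],cv2.COLOR_BGR2HSV)
    c=proj(s,[[*guess,z]])[0]; i=s["image"].astype(int)
    M=((h[...,2]>120)&(h[...,1]<60)).astype(np.uint8); yy,xx=np.mgrid[:384,:512]; M[(xx-c[0])**2+(yy-c[1])**2>75**2]=0
    n,L,st,ce=cv2.connectedComponentsWithStats(M); k=1+st[1:,4].argmax(); 
    cn=max(cv2.findContours((L==k).astype(np.uint8),cv2.RETR_EXTERNAL,cv2.CHAIN_APPROX_NONE)[0],key=cv2.contourArea)[:,0]
    P=np.array([onz(s,p,z)[:2] for p in cn.astype(float)])
    r=least_squares(lambda q:np.hypot(*(P-q[:2]).T)-q[2],[*P.mean(0),.033],loss="soft_l1",f_scale=.001)
    if verbose: print("pred px",c.round(1),"comp",st[k].tolist(),"centre,R",r.x.round(4),"rms mm",1e3*np.sqrt((r.fun**2).mean()))
    return s,r.x
E
python3 - <<'E'
from roll import *
s,_=rollpose(.042,(.6198,.3265))
c=proj(s,[[.6198,.3265,.042],[.6202,.3278,.075]]).astype(int);print(c.tolist())
h=cv2.cvtColor(s["image"],cv2.COLOR_BGR2HSV);u,v=c[0]
print(s["image"][v,u-50:u+50:3].tolist());print(s["image"][max(v-50,0):v+50:3,u].tolist())
E
```

```text
eef_pos: [0.57, 0.2997, 0.3014]
pred px [238.3 102.6] comp [164, 28, 150, 150, 11028] centre,R [0.6143 0.3252 0.0798] rms mm 3.0461432031935494
[[238, 102], [235, 103]]
[[120, 116, 109], [128, 122, 116], [124, 121, 116], [122, 116, 110], [185, 246, 255], [160, 228, 252], [253, 253, 253], [252, 253, 254], [251, 253, 253], [250, 252, 252], [252, 254, 254], [189, 188, 189], [250, 246, 245], [252, 249, 249], [253, 251, 250], [253, 252, 251], [252, 250, 250], [253, 251, 250], [227, 222, 220], [204, 195, 195], [214, 230, 241], [255, 255, 255], [255, 255, 255], [254, 254, 255], [254, 255, 255], [250, 252, 252], [138, 186, 227], [190, 244, 255], [180, 240, 254], [127, 156, 196], [120, 119, 118], [142, 139, 135], [139, 134, 132], [141, 137, 132]]
[[126, 122, 118], [126, 123, 119], [122, 120, 114], [146, 175, 206], [183, 241, 255], [186, 243, 254], [189, 245, 255], [181, 241, 254], [240, 249, 253], [251, 253, 253], [251, 252, 253], [251, 252, 253], [252, 253, 254], [244, 247, 249], [244, 239, 237], [247, 243, 243], [252, 248, 248], [252, 250, 249], [252, 249, 249], [253, 250, 250], [239, 233, 234], [209, 201, 203], [137, 185, 227], [180, 186, 190], [229, 233, 234], [242, 245, 246], [255, 255, 255], [254, 254, 254], [255, 254, 253], [149, 207, 247], [111, 107, 102], [108, 106, 104], [107, 106, 100], [107, 102, 99]]
```

```bash
sed -i 's/(h\[...,2\]>120)&(h\[...,1\]<60)/(h[...,2]>215)\&(h[...,1]<22)/; s/np.uint8); yy/np.uint8); yy/' roll.py; python3 - <<'E'
from roll import *
s,p=rollpose(.042,(.6198,.3265)); ob=env.observe(); print(tip(ob))
# wooden base circle, z .012
h=cv2.cvtColor(s["image"],cv2.COLOR_BGR2HSV)
c=proj(s,[[.6198,.3265,.012]])[0];yy,xx=np.mgrid[:384,:512]
M=(((h[...,0]<30)&(h[...,0]>8)&(h[...,1]>50)&(h[...,2]>140))|((h[...,2]>200)))&((xx-c[0])**2+(yy-c[1])**2<60**2)
cn=max(cv2.findContours(M.astype(np.uint8),cv2.RETR_EXTERNAL,cv2.CHAIN_APPROX_NONE)[0],key=cv2.contourArea)[:,0]
P=np.array([onz(s,q,.012)[:2] for q in cn.astype(float)])
r=least_squares(lambda q:np.hypot(*(P-q[:2]).T)-q[2],[*P.mean(0),.045],loss="soft_l1",f_scale=.001);print("base",r.x.round(4))
print(delta(ob,[p[0],p[1],.039]))
E
```

```text
pred px [238. 103.] comp [204, 76, 60, 62, 2572] centre,R [0.6148 0.3307 0.0321] rms mm 0.3867618494487434
(array([0.57036613, 0.29920426, 0.30197873]), np.float64(8.150752161873394))
base [0.6187 0.3299 0.0449]
[ 0.04798634 -0.02478211  0.26306886]
```

```bash
python3 steer.py '[0.03,-0.015,0,0,0.048,-0.0248,0.03,0,0.048,-0.0248,0.07,0,0.048,-0.0248,0.11,0,0.048,-0.0248,0.15,0,0.048,-0.0248,0.18,0,0.048,-0.0248,0.2,0,0.048,-0.0248,0.2,0]' 0.085|egrep "pos|force"
python3 steer.py '[0,0,0.015,0,0,0,0.03,0,0,0,0.045,0,0,0,0.058,0,0,0,0.063,0,0,0,0.063,0,0,0,0.063,0]'|egrep "pos|force"
python3 steer.py '[0,0,0,0,0,0,0,0,0,0,0,0,0,0,0,0,0,0,0,0]' 0.04 40
```

```text
eef_pos: [0.6115, 0.329, 0.0971]
contact_force: [0.4, -0.6, -0.7]
grip_force: 0.0
eef_pos: [0.6139, 0.3316, 0.0379]
contact_force: [0.7, -0.4, 0.8]
grip_force: 0.0
time: 50.95
eef_pos: [0.6151, 0.3317, 0.0396]
eef_rot: [[0.99, 0.143, 0.003], [0.143, -0.99, 0.001], [0.003, -0.0, -1.0]]
contact_force: [-0.6, -0.7, 5.3]
width: 0.065
grip_force: 44.8
```

```bash
python3 steer.py '[0,0,-0.01,0,0,0,-0.03,0,0,0,-0.05,0,0,0,-0.07,0,0,0,-0.1,0,0,0,-0.14,0,0,0,-0.18,0,0,0,-0.22,0,0,0,-0.26,0,0,0.01,-0.27,0,-0.005,0.04,-0.27,0,-0.01,0.08,-0.27,0,-0.015,0.12,-0.27,0,-0.02,0.16,-0.27,0,-0.025,0.2,-0.27,0,-0.03,0.24,-0.27,0,-0.034,0.28,-0.27,0,-0.0393,0.31,-0.27,0,-0.0393,0.325,-0.27,0,-0.0393,0.325,-0.27,0]'|egrep "pos|force|width"
python3 steer.py '[0,0,0.03,0,0,0,0.07,0,0,0,0.11,0,0,0,0.15,0,0,0,0.17,0,0,0,0.18,0,0,0,0.18,0,0,0,0.18,0]'|egrep "pos|force|width"
python3 - <<'E'
from h import *; from station import env
o=env.observe();print(tip(o),delta(o,[.6225,.0047,.092]))
E
```

```text
eef_pos: [0.6206, 0.0023, 0.3065]
contact_force: [-0.5, 0.4, -0.9]
width: 0.0645
grip_force: 47.3
eef_pos: [0.6222, 0.0049, 0.1289]
contact_force: [-0.8, 0.5, 0.0]
width: 0.065
grip_force: 47.3
(array([0.62224212, 0.00490622, 0.12887318]), np.float64(8.262472295201809)) [0.00015236 0.00024007 0.03687356]
```

```bash
python3 steer.py '[0,0,0.01,0,0,0,0.02,0,0,0,0.028,0,0,0,0.033,0,0,0,0.035,0,0,0,0.036,0,0,0,0.036,0,0,0,0.036,0]'|egrep "pos|force|width"
python3 steer.py '[0,0,0,0,0,0,0,0,0,0,0,0,0,0,0,0]' 0.078 |egrep "pos|force|width"
python3 steer.py '[0,0,-0.02,0,0,0,-0.05,0,0,0,-0.09,0,0,0,-0.13,0,-0.03,0,-0.17,0,-0.07,0,-0.21,0,-0.08,0,-0.21,0,-0.08,0,-0.21,0,-0.08,0,-0.21,0]' 0.085|egrep "pos|force|time"
python3 - <<'E'
from roll import *
s=env.snapshot("wrist");cv2.imwrite("pics/fin.png",s["image"])
h=cv2.cvtColor(s["image"],cv2.COLOR_BGR2HSV)
c=proj(s,[[.6225,.0047,.095]])[0].astype(int);print(c)
print([tuple(x) for x in h[c[1],c[0]-60:c[0]+60:3].tolist()]);print([tuple(x) for x in h[max(0,c[1]-60):c[1]+60:3,c[0]].tolist()])
E
```

```text
eef_pos: [0.6216, 0.004, 0.0921]
contact_force: [-0.3, -0.3, -0.6]
width: 0.0649
grip_force: 47.3
eef_pos: [0.6214, 0.0041, 0.092]
contact_force: [1.1, -0.2, 0.3]
width: 0.078
grip_force: 0.0
time: 55.85
eef_pos: [0.5421, -0.0073, 0.3016]
contact_force: [0.7, -0.1, -0.5]
grip_force: 0.0
[255  74]
[(123, 11, 240), (120, 9, 240), (116, 9, 240), (110, 10, 240), (120, 10, 240), (113, 10, 237), (113, 14, 219), (114, 11, 242), (113, 10, 238), (0, 0, 255), (0, 0, 255), (0, 0, 255), (30, 1, 255), (30, 1, 255), (0, 0, 255), (26, 156, 222), (27, 172, 226), (26, 175, 225), (27, 162, 226), (27, 162, 227), (26, 164, 227), (26, 161, 227), (27, 165, 226), (27, 157, 227), (27, 160, 226), (26, 168, 227), (18, 6, 228), (0, 0, 255), (30, 1, 255), (0, 0, 255), (0, 0, 255), (0, 0, 255), (0, 2, 247), (113, 15, 216), (117, 10, 241), (96, 21, 122), (98, 9, 117), (94, 15, 119), (103, 19, 118), (100, 19, 118)]
[(117, 11, 228), (112, 12, 230), (109, 16, 228), (110, 13, 227), (120, 12, 228), (108, 15, 224), (106, 15, 226), (114, 17, 222), (20, 3, 231), (12, 5, 237), (24, 5, 237), (30, 5, 237), (17, 7, 243), (15, 6, 239), (10, 3, 231), (26, 159, 225), (26, 172, 227), (27, 166, 226), (26, 169, 229), (26, 167, 227), (26, 164, 227), (27, 160, 227), (26, 161, 226), (27, 160, 227), (27, 157, 226), (26, 160, 228), (26, 82, 226), (0, 0, 255), (30, 1, 255), (30, 1, 255), (0, 0, 255), (30, 1, 255), (0, 0, 255), (113, 10, 240), (114, 11, 241), (111, 11, 237), (110, 10, 241), (110, 13, 232), (108, 5, 253), (120, 3, 252)]
```

The roll is centred to about 1 mm (hole over the yellow, symmetric ring). I retreat, let some time pass, and check everything from the top camera in case of a knock.

```bash
python3 steer.py '[-0.03,0.02,0,0,-0.06,0.05,0,0,-0.09,0.09,0,0,-0.12,0.13,0,0,-0.14,0.17,0,0,-0.15,0.21,0,0,-0.15,0.25,0,0,-0.15,0.29,0,0,-0.15,0.33,0,0,-0.15,0.37,0,0,-0.15,0.4,0,0,-0.15,0.4,0,0,-0.15,0.4,0,0,-0.15,0.4,0,0,-0.15,0.4,0,0,-0.15,0.4,0,0,-0.15,0.4,0,0,-0.15,0.4,0,0,-0.15,0.4,0,0,-0.15,0.4,0,0]'|egrep "pos|time"
cat > chk.py <<'E'
from roll import *
t=env.snapshot("top");h=cv2.cvtColor(t["image"],cv2.COLOR_BGR2HSV);i=t["image"].astype(int)
cv2.imwrite("pics/topchk.png",t["image"])
yy,xx=np.mgrid[:384,:512]
for nm,g,z,lo,hi in(("hole-yellow",[.6225,.0047,.065],.065,(22,110,120),(32,255,255)),):
    c=proj(t,[g])[0];M=cv2.inRange(h,lo,hi);M[(xx-c[0])**2+(yy-c[1])**2>25**2]=0
    ys,xs=np.nonzero(M);print(nm,len(ys),onz(t,(xs.mean(),ys.mean()),z).round(4) if len(ys) else None,"pred",c.round(1))
q=proj(t,np.array([[45,28,0],[45,-28,0],[-45,-28,0],[-45,28,0]])/1e3@Rz(.1443).T+[.6018,.1472,.209]);print("lid pred",q.round(1).tolist())
r=i[138:158,186:212];d=r[...,2]-r[...,:2].max(2);print("red catch px",int((d>40)[:14].sum()))
m=cv2.absdiff(t["image"],cv2.imread("pics/chk_prev.png")) if __import__("os").path.exists("pics/chk_prev.png") else None
if m is not None: print("changed px",int((m.max(2)>40).sum()))
cv2.imwrite("pics/chk_prev.png",t["image"])
lid=(h[...,1]<45)&(h[...,2]>110);c=q.mean(0).astype(int)
print("row",h[c[1],c[0]-22:c[0]+23,2].tolist());print("col",h[c[1]-26:c[1]+27,c[0],2].tolist())
E
python3 chk.py
```

```text
time: 57.9
eef_pos: [0.4507, -0.4246, 0.3019]
hole-yellow 47 [0.6258 0.0048 0.065 ] pred [228.5 173.7]
lid pred [[163.7, 157.7], [183.3, 154.4], [188.0, 185.2], [168.1, 188.6]]
red catch px 38
row [119, 118, 121, 120, 119, 121, 120, 121, 121, 123, 125, 127, 130, 151, 160, 162, 167, 169, 169, 169, 171, 170, 170, 170, 171, 170, 169, 171, 169, 169, 169, 164, 146, 135, 109, 118, 140, 159, 189, 196, 197, 199, 197, 198, 196]
col [142, 137, 130, 128, 132, 139, 129, 125, 141, 163, 165, 161, 169, 170, 169, 170, 170, 169, 169, 169, 169, 171, 170, 170, 169, 171, 170, 170, 170, 169, 169, 170, 169, 169, 170, 172, 170, 169, 169, 169, 169, 167, 161, 147, 151, 142, 129, 131, 125, 149, 164, 180, 209]
```

```bash
for i in 1 2 3 4 5; do python3 steer.py '[0,0,0,0,0,0,0,0,0,0,0,0,0,0,0,0,0,0,0,0,0,0,0,0,0,0,0,0,0,0,0,0,0,0,0,0,0,0,0,0,0,0,0,0,0,0,0,0,0,0,0,0,0,0,0,0,0,0,0,0,0,0,0,0,0,0,0,0,0,0,0,0,0,0,0,0,0,0,0,0]'|grep time; done; python3 chk.py | egrep "hole|catch|changed"
```

```text
time: 59.95
time: 61.95
time: 63.95
time: 65.95
time: 67.95
hole-yellow 47 [0.6258 0.0048 0.065 ] pred [228.5 173.7]
red catch px 38
changed px 0
```

Nothing has moved for 10 s, so I'm handing in.

```bash
python3 -c "
from station import env
print(env.sign_off())"
```

```text
the job is handed in; nothing more can be done
None
```

The job is handed in with no verdict returned: the last images showed the shelf locked home with the catch out, all four cases stacked squarely on the blue rectangle and the roll centred on the yellow disc. The yellow case clipped the fin on its first trip, so I set it down on the bench and placed it again.

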